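# Sweep the nutshells off the board and hang up the utensils

### The job

Clear up after cracking nuts: with the scraper, sweep all the walnut shells off the board into the tray beside it, without touching the shells with the gripper. Then hang the scraper by its eye on a peg of the rail, and hang every other upright utensil on the table (masher, pounder, burger press, whichever are there) on the rail in the same way, one to a peg; any peg will do. Leave the mug and the jars alone.

Things in the scene. Friction and masses are not known exactly. Their poses are not given: they have to be found in the camera images.
- scraper: crumb scraper, about 0.2 kg: a bar 110 mm long (along own y), 26 mm thick (own x) and 22 mm high with a straight rubber foot, and a wood handle with an eye at its top. Stands upright on the table at the start; origin: centre of its underside, z up the handle; handle top 175 mm above the origin. The scraper is upright in use: it sweeps along its own x
- masher: masher, about 0.22 kg: a round steel disc 80 mm across and 10 mm thick, two bent rods, and a wood handle with an eye at its top. Stands upright on the table at the start; origin: centre of its underside, z up the handle; handle top 175 mm above the origin. May be absent
- pounder: pounder, about 0.25 kg: a solid steel foot 64 mm across and 30 mm high, and a wood handle with an eye at its top. Stands upright on the table at the start; origin: centre of its underside, z up the handle; handle top 175 mm above the origin. May be absent
- press: burger press, about 0.24 kg: a square steel plate 76 x 76 x 12 mm, and a wood handle with an eye at its top. Stands upright on the table at the start; origin: centre of its underside, z up the handle; handle top 175 mm above the origin. May be absent
- rail: fixed utensil rail: steel bar 14 mm thick, 500 mm long along own y, axis 215 mm above the table, on a thin post at each end (feet 130 x 50 x 12 mm). Nothing stands under or above the bar between the posts. Four pegs stick out to own -x (towards the robot) at own y = +172.5, +57.5, -57.5, -172.5 mm. Origin on the table under the middle of the bar
- board: fixed wooden board 200 mm (own x) by 250 mm (own y), its top 30 mm above the table; lips 10 mm wide and 15 mm high along both own-x sides (180 mm clear between them) and the own +y side (inner face at y = +115 mm); the own -y side (y = -125 mm) is open and the tray lies against it. Origin: centre of the underside
- tray: fixed dark low tray 250 mm (own x) by 135 mm (own y), 16 mm high with a rim all round, lying against the open side of the board. Origin: centre of the underside
- peg1_mid (a point): a point on the axis of peg 1 (peg 1 is the leftmost, at the rail's own +y, peg 4 the rightmost): halfway along the round steel peg, 11 mm thick, which points to the rail's own -x and rises 5 degrees towards its tip. The peg ends in a knob 14 mm across, 36 mm farther to the rail's -x and 3 mm higher than this point; the bar's axis is 42 mm to +x. Axes as the rail's
- peg2_mid (a point): a point on the axis of peg 2: halfway along the round steel peg, 11 mm thick, which points to the rail's own -x and rises 5 degrees towards its tip. The peg ends in a knob 14 mm across, 36 mm farther to the rail's -x and 3 mm higher than this point; the bar's axis is 42 mm to +x. Axes as the rail's
- peg3_mid (a point): a point on the axis of peg 3: halfway along the round steel peg, 11 mm thick, which points to the rail's own -x and rises 5 degrees towards its tip. The peg ends in a knob 14 mm across, 36 mm farther to the rail's -x and 3 mm higher than this point; the bar's axis is 42 mm to +x. Axes as the rail's
- peg4_mid (a point): a point on the axis of peg 4: halfway along the round steel peg, 11 mm thick, which points to the rail's own -x and rises 5 degrees towards its tip. The peg ends in a knob 14 mm across, 36 mm farther to the rail's -x and 3 mm higher than this point; the bar's axis is 42 mm to +x. Axes as the rail's
- scraper_eye (a point): centre of the eye at the top of the scraper's handle, 140 mm above its origin; axes as the scraper's. The window, open right through along x, is 22 mm wide (y), from 14 mm below to 15 mm above this point at its sides and 24 mm above in the middle (gabled top); hung, this point lies about 17 mm below the peg's axis. The handle round it is 36 mm wide (y) with flat sides from -22 to +15 mm, 12 mm thick (x); the neck below is 22 mm wide
- masher_eye (a point): centre of the eye at the top of the masher's handle, 140 mm above its origin; axes as the masher's. The window, open right through along x, is 22 mm wide (y), from 14 mm below to 15 mm above this point at its sides and 24 mm above in the middle (gabled top); hung, this point lies about 17 mm below the peg's axis. The handle round it is 36 mm wide (y) with flat sides from -22 to +15 mm, 12 mm thick (x); the neck below is 22 mm wide
- pounder_eye (a point): centre of the eye at the top of the pounder's handle, 140 mm above its origin; axes as the pounder's. The window, open right through along x, is 22 mm wide (y), from 14 mm below to 15 mm above this point at its sides and 24 mm above in the middle (gabled top); hung, this point lies about 17 mm below the peg's axis. The handle round it is 36 mm wide (y) with flat sides from -22 to +15 mm, 12 mm thick (x); the neck below is 22 mm wide
- press_eye (a point): centre of the eye at the top of the press's handle, 140 mm above its origin; axes as the press's. The window, open right through along x, is 22 mm wide (y), from 14 mm below to 15 mm above this point at its sides and 24 mm above in the middle (gabled top); hung, this point lies about 17 mm below the peg's axis. The handle round it is 36 mm wide (y) with flat sides from -22 to +15 mm, 12 mm thick (x); the neck below is 22 mm wide
- shell1: walnut half shell, 36 mm across and 18 mm high, domed, lying flat side down on the board at the start (origin: centre of the flat side). May be absent
- shell2: walnut half shell, 36 mm across and 18 mm high, domed, lying flat side down on the board at the start (origin: centre of the flat side). May be absent
- shell3: walnut half shell, 36 mm across and 18 mm high, domed, lying flat side down on the board at the start (origin: centre of the flat side). May be absent
- shell4: walnut half shell, 36 mm across and 18 mm high, domed, lying flat side down on the board at the start (origin: centre of the flat side). May be absent
- shell5: walnut half shell, 36 mm across and 18 mm high, domed, lying flat side down on the board at the start (origin: centre of the flat side). May be absent
- mug: two-tone green and white mug standing at the right front, 101 mm high; leave it alone
- jar: small glass jar, 64 mm across and 87 mm high, at the right rear; leave it alone
- spice: spice jar, 47 mm across and 98 mm high, at the left rear; leave it alone

How it is judged:
On the way, in this order (a step that is already met when the one before it is completed fails the run):
1. all the shells have been swept off the board into the tray (x of shell1 in the frame of tray between -0.125 and 0.125 m and y of shell1 in the frame of tray between -0.068 and 0.068 m and height (world z) of each of shell1, shell2, shell3, shell4, shell5 below 0.05 m and x of shell2 in the frame of tray between -0.125 and 0.125 m and y of shell2 in the frame of tray between -0.068 and 0.068 m and x of shell3 in the frame of tray between -0.125 and 0.125 m and y of shell3 in the frame of tray between -0.068 and 0.068 m and x of shell4 in the frame of tray between -0.125 and 0.125 m and y of shell4 in the frame of tray between -0.068 and 0.068 m and x of shell5 in the frame of tray between -0.125 and 0.125 m and y of shell5 in the frame of tray between -0.068 and 0.068 m), for 0.2 s.
2. after that, the scraper hangs by its eye on a peg (((distance between scraper_eye and peg1_mid below 0.045 m and y of scraper_eye in the frame of peg1_mid between -0.015 and 0.015 m) or (distance between scraper_eye and peg2_mid below 0.045 m and y of scraper_eye in the frame of peg2_mid between -0.015 and 0.015 m) or (distance between scraper_eye and peg3_mid below 0.045 m and y of scraper_eye in the frame of peg3_mid between -0.015 and 0.015 m) or (distance between scraper_eye and peg4_mid below 0.045 m and y of scraper_eye in the frame of peg4_mid between -0.015 and 0.015 m)) and height (world z) of scraper_eye above 0.17 m and angle between scraper's own z axis and vertical below 0.35 rad and linear speed of scraper below 0.05 m/s), for 0.2 s.
At the end, for the whole second after the job is handed in: Every shell lies in the tray (centre within its outline, below 50 mm); the scraper and every other utensil present hang still (under 0.05 m/s) and upright (0.35 rad) by their eyes, each on its own peg (eye within 45 mm of the peg's middle, 15 mm sideways; eyes 70 mm apart) (all of step 1 and all of step 2 and ((distance between masher_eye and peg1_mid below 0.045 m and y of masher_eye in the frame of peg1_mid between -0.015 and 0.015 m) or (distance between masher_eye and peg2_mid below 0.045 m and y of masher_eye in the frame of peg2_mid between -0.015 and 0.015 m) or (distance between masher_eye and peg3_mid below 0.045 m and y of masher_eye in the frame of peg3_mid between -0.015 and 0.015 m) or (distance between masher_eye and peg4_mid below 0.045 m and y of masher_eye in the frame of peg4_mid between -0.015 and 0.015 m)) and height (world z) of each of masher_eye, pounder_eye, press_eye above 0.17 m and angle between each of masher, pounder, press's own z axis and vertical below 0.35 rad and linear speed of each of masher, pounder, press below 0.05 m/s and ((distance between pounder_eye and peg1_mid below 0.045 m and y of pounder_eye in the frame of peg1_mid between -0.015 and 0.015 m) or (distance between pounder_eye and peg2_mid below 0.045 m and y of pounder_eye in the frame of peg2_mid between -0.015 and 0.015 m) or (distance between pounder_eye and peg3_mid below 0.045 m and y of pounder_eye in the frame of peg3_mid between -0.015 and 0.015 m) or (distance between pounder_eye and peg4_mid below 0.045 m and y of pounder_eye in the frame of peg4_mid between -0.015 and 0.015 m)) and ((distance between press_eye and peg1_mid below 0.045 m and y of press_eye in the frame of peg1_mid between -0.015 and 0.015 m) or (distance between press_eye and peg2_mid below 0.045 m and y of press_eye in the frame of peg2_mid between -0.015 and 0.015 m) or (distance between press_eye and peg3_mid below 0.045 m and y of press_eye in the frame of peg3_mid between -0.015 and 0.015 m) or (distance between press_eye and peg4_mid below 0.045 m and y of press_eye in the frame of peg4_mid between -0.015 and 0.015 m)) and horizontal distance between scraper_eye and masher_eye above 0.07 m and horizontal distance between each of scraper_eye, masher_eye and pounder_eye above 0.07 m and horizontal distance between each of scraper_eye, masher_eye, pounder_eye and press_eye above 0.07 m); the robot touches nothing.
It fails at once if the gripper pushes or grips a shell (contact force between the fingers and shell1 above 1 N or contact force between the fingers and shell2 above 1 N or contact force between the fingers and shell3 above 1 N or contact force between the fingers and shell4 above 1 N or contact force between the fingers and shell5 above 1 N).
It fails at once if a bystander (mug, jar, spice jar) is moved more than 4 cm (distance of any of mug, jar, spice from where it was at the start of the episode above 0.04 m).
Of masher, pounder, press only 2 to 3 are there at a start; the rules pass over those that are not, and their reading is None.
Of shell1, shell2, shell3, shell4, shell5 only 3 to 5 are there at a start; the rules pass over those that are not, and their reading is None.
At some moment in a run one of scraper, masher, pounder, press may be knocked a few centimetres aside while the robot is not near it.
It also fails if it takes over 208 s, if anything falls off the work surface, if the arm or the gripper's body presses on something with over 40 N, if the wrist force passes 120 N, or if a joint passes its speed limit or range.

### The arm

A 6-joint arm with a two-finger parallel gripper is mounted at the origin on a cart in front of the work surface, level with it; the furniture and walls round the work are solid. World frame = base frame: x ahead of the robot, y to its left, z up, the work surface at z = 0. Lengths are in m, angles in rad, forces in N, time in s.
With the tool pointing down it reaches from about 0.225 to 0.875 m from the base axis. Payload 3.4 kg.
Tool frame: the origin (TCP) lies midway between the tips of the shut fingers; the grasp point (between the pads) lies 19 mm behind it; z points along the fingers, y is the line along which they close (so a half turn about z gives the same grasp; the last joint's range is limited). The gripper opens to 85 mm and grips with 20 to 120 N. Pads are 22 mm wide; open, the fingers measure 114 mm over their backs; the gripper's body (76 mm by 85 mm) begins 54 mm behind the grasp point. The pads swing forward as they close: fully open they stand 13 mm farther back than shut.
Start: joints at [-1.415, 0.276, 1.505, -0, 1.361, -0.121], TCP at [0.157, -0.553, 0.193] pointing down, gripper open.
Joint ranges: [-2.89, 2.89], [-0.75, 2.08], [0.22, 2.7], [-1.18, 4.32], [0.11, 2.71], [-2.7, 2.7]. Speed limits (rad/s): [2.57, 2.57, 3.14, 3.14, 3.14, 3.14].

### API

Orientations are given as a unit quaternion [w, x, y, z].
In Python, from rig import * gives the robot as it stands.
- The arm moves only by the tool apply_moves, never from a script. Its argument "steps" is one flat list of numbers, 4 for each row, row after row: the shift along the world's x, y, z in cm, then the turn about the world's z in degrees. A call has 1 to 8 rows; each row is the pose to reach, as a shift and turn from the pose commanded when the call began; what a row does not reach only later rows make up. A row lasts 1/12 s, in which the tool goes at most 41.7 mm and 7.16 degrees, less where a joint would pass 70% of its speed; a pose out of reach is approached as far as the arm can. A call with a gripper value outside its range is refused whole. "jaw" is the closure in counts, from 0 (fully open) to 255 (shut), set as the call begins (left out, the last holds). The fingers move at their own pace and stop on an object; "newtons" is the grip in N (left out, the last holds). Time passes only in rows, so rows that repeat a pose let the fingers close. It gives the time, the measured TCP pose, the force, the opening and the grip force at its end, in the units of the state.
- get_state(): the state, without advancing time (a new reading comes with each control period).
- get_image(name): name is "side" or "top" or "wrist"; returns the picture (384x512x3 uint8, red, green, blue); there is no depth.
- calibration(name): a dict with "fx", "fy", "cx", "cy" (pixels), "k1" (the pictures are not rectified: a ray, as slopes to the right and down, at radius r is drawn at 1 + k1 r^2 times it, then the intrinsics apply), "xyz" and "rotation" of the camera in the world. Camera axes: x right, y up, looking along -z (the intrinsics and any distortion apply to the point x, -y, -z); pixel columns grow to the right and rows downward; lengths in m; the calibration is good to about 2 mm. A picture is of the moment at which its call begins: read the wrist's pose just before it. calibration takes no time and is no camera call; for the wrist camera it gives the pose at the moment of the call.
- sign_off(): hands the job in; it is judged then, once.
The state is a dict: "clock": time; "qpos": joint angles; "qd": joint speeds; "effort": joint torques, N m; "position": TCP position; "ee_rot": TCP orientation; "contact_force": force on the tool from outside, world axes, zero at the start; "moment": the same for the moment, N m; "width": finger opening in m; "gripper_force": force on a finger pad.
Only numpy, scipy, OpenCV 4.12 (cv2) and the standard library are available. Lean on these libraries where they do the work, as an engineer would, in place of code of your own. Each camera call takes 0.05 s, during which the arm holds its last target. There are 200 camera calls.

## Working session

There is one attempt and no reset: what is moved stays moved. The work goes in short steps, Python scripts to look and compute and a tool call to move; the robot and the scene stay as the last step left them, time stands still between calls to the robot, and variables do not carry over. Pictures are saved under pics/ and viewed, at most 14 in all, crops included, and the job is handed in when it is done.

Besides the shell and the picture viewer there is one more tool, called after ">>>" by a JSON object that holds its "op" and its "data", one argument or row to a line. apply_moves: Moves the arm, as the interface text tells. Its arguments: {"type":"object","properties":{"steps":{"type":"array","items":{"type":"number"}},"jaw":{"type":"number"},"newtons":{"type":"number"}},"required":["steps"]}

```bash
ls; mkdir -p pics; cat > h.py <<'E'
from rig import *
import numpy as np, cv2
def snap(n,f=None):
    c=calibration(n); im=get_image(n)
    if f: cv2.imwrite('pics/'+f,cv2.cvtColor(np.ascontiguousarray(im),cv2.COLOR_RGB2BGR))
    return im,c
def R(c):
    r=np.array(c['rotation'],float)
    if r.shape==(3,3): return r
    from scipy.spatial.transform import Rotation as Q
    r=r.ravel(); return Q.from_quat([r[1],r[2],r[3],r[0]]).as_matrix()
def ray(c,u,v):
    K=np.array([[c['fx'],0,c['cx']],[0,c['fy'],c['cy']],[0,0,1.]])
    p=cv2.undistortPoints(np.array([[[u,v]]],float),K,np.array([c['k1'],0,0,0,0.]))[0,0]
    return np.array(c['xyz']),R(c)@np.array([p[0],-p[1],-1])
def onz(c,u,v,z):
    o,d=ray(c,u,v); return o+d*(z-o[2])/d[2]
def pix(c,P):
    p=R(c).T@(np.array(P,float)-c['xyz']); x,y=p[0]/-p[2],-p[1]/-p[2]; k=1+c['k1']*(x*x+y*y)
    return np.array([c['cx']+c['fx']*x*k,c['cy']+c['fy']*y*k])
E
python3 - <<'E'
from h import *
for n in('side','top'):
    im,c=snap(n,n+'0.png'); print(n,c)
print(get_state())
E
```

```text
pics
side {'fx': 430.68919807489215, 'fy': 430.68919807489215, 'cx': 251.8221700457912, 'cy': 195.65318658878545, 'k1': -0.02791781909998301, 'xyz': array([-0.00582999, -1.24102088,  0.76014884]), 'rotation': array([ 0.8221248 ,  0.53115063, -0.10364525, -0.17676959])}
top {'fx': 443.4371929633085, 'fy': 443.4371929633085, 'cx': 250.57656842475475, 'cy': 188.97668526602416, 'k1': 0.0016866655002881034, 'xyz': array([ 0.37312034, -0.01744679,  1.5087389 ]), 'rotation': array([ 0.70665188,  0.03032709, -0.03678162, -0.70595361])}
{'clock': 0.1, 'qpos': array([-1.41500030e+00,  2.76523607e-01,  1.50603025e+00,  6.71757387e-06,
        1.36073586e+00, -1.21011992e-01]), 'qd': array([ 0.00164978, -0.0041653 , -0.00377259,  0.00128122, -0.00157667,
        0.00040037]), 'effort': array([ 1.15708594e-03, -4.17699373e+01, -2.46405691e+01, -2.12042655e-04,
        5.83209810e-03,  1.71048605e-06]), 'position': array([ 0.15704288, -0.55255588,  0.19192149]), 'ee_rot': array([-8.48459615e-04,  9.90437185e-01,  1.37961818e-01, -1.14730574e-05]), 'contact_force': array([-0.11717307, -0.34715402,  0.19526412]), 'moment': array([-0.02534473,  0.00424848,  0.06002695]), 'gripper_force': 0.0, 'width': 0.08497137793325717}
```

View pics/top0.png

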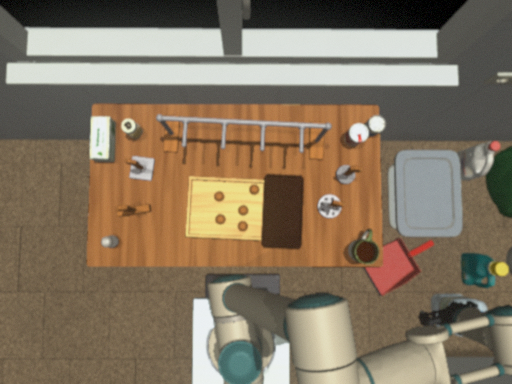

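View pics/side0.png

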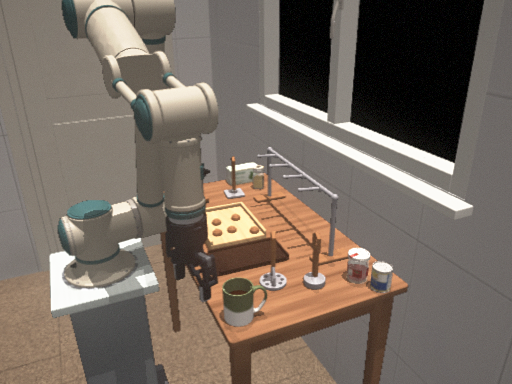

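The top view shows the scraper at (133,210), press (142,168), masher (329,206) and pounder (347,174). The board is centred near (225,208) with five shells, the tray is to its right at (283,211), and the rail runs from (160,119) to (328,127). I'll enlarge it next.

```bash
python3 - <<'E'
import cv2
im=cv2.imread('pics/top0.png')
for n,(a,b,c,d) in dict(L=(100,260,140,250),Rr=(190,390,105,250)).items():
    cv2.imwrite(f'pics/t{n}.png',cv2.resize(im[c:d,a:b],None,fx=5 if n=='L' else 4,fy=5 if n=='L' else 4,interpolation=cv2.INTER_CUBIC))
E
```

```text
(no output)
```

View pics/tL.png

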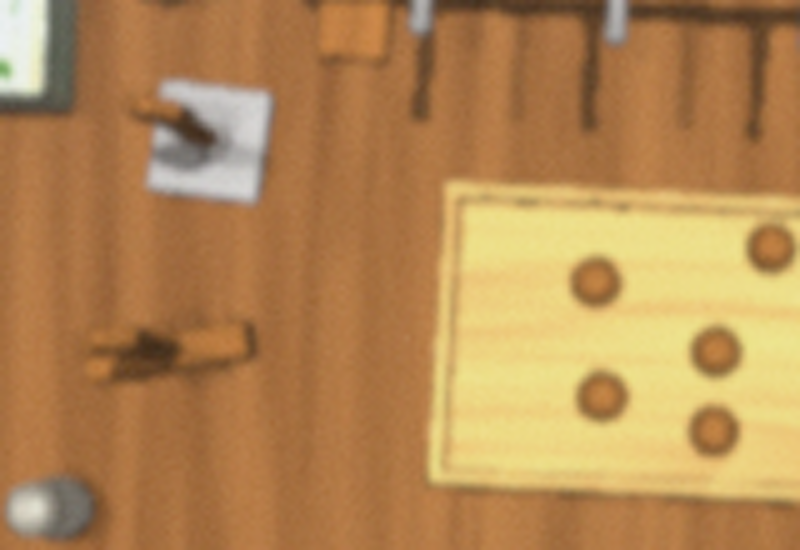

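View pics/tRr.png

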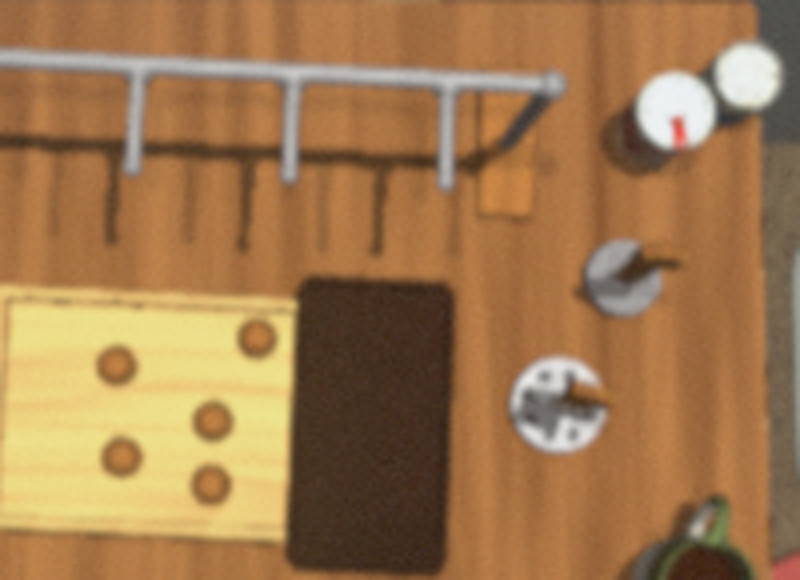

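```bash
python3 - <<'E'
from h import *
c=calibration('top'); im=cv2.imread('pics/top0.png')
hsv=cv2.cvtColor(im,cv2.COLOR_BGR2HSV)
kn=[onz(c,*p,0.222) for p in [(184.2,145.6),(223,147.3),(262.25,149),(301.5,150.7)]]
print('knobs',np.round(kn,4))
d=kn[0]-kn[3]; a=np.arctan2(d[1],d[0])-np.pi/2; print('rail yaw deg',np.degrees(a),'len',np.hypot(*d[:2]))
m=cv2.inRange(hsv,(18,60,150),(35,255,255)); m=cv2.morphologyEx(m,cv2.MORPH_CLOSE,np.ones((15,15))); m=cv2.morphologyEx(m,cv2.MORPH_OPEN,np.ones((5,5)))
k=max(cv2.findContours(m,0,1)[0],key=cv2.contourArea); b=cv2.boxPoints(cv2.minAreaRect(k)); print('board px',b)
w=np.array([onz(c,*p,0.04)[:2] for p in b]); print('board',w.round(4),w.mean(0))
m=cv2.inRange(im[160:260,255:310],(0,0,0),(60,60,70)); k=max(cv2.findContours(m,0,1)[0],key=cv2.contourArea)+[255,160]
b=cv2.boxPoints(cv2.minAreaRect(k)); w=np.array([onz(c,*p,0.016)[:2] for p in b]); print('tray',w.round(4),w.mean(0))
def L(u,v):return 100+u/5,140+v/5
def Q(u,v):return 190+u/4,105+v/4
for n,p in dict(s1=L(596,282),s2=L(601,397),s3=L(715,352),s4=L(713,431),s5=L(771,248)).items(): print(n,onz(c,*p,.04).round(4))
print('press corners',[onz(c,*L(*p),.012)[:2].round(4) for p in[(160,80),(272,92),(258,203),(148,190)]])
print('masher',onz(c,*Q(558,405),.01).round(4),'pounder foot',onz(c,*Q(624,278),.025).round(4))
print('scraper bar ends', onz(c,*L(252,340),.011).round(4),onz(c,*L(88,370),.011).round(4))
E
```

```text
knobs [[ 0.6234  0.1659  0.222 ]
 [ 0.6186  0.052   0.222 ]
 [ 0.6138 -0.0634  0.222 ]
 [ 0.609  -0.1789  0.222 ]]
rail yaw deg -2.391897719837676 len 0.3451734408355076
board px [[184.61595 236.6808 ]
 [187.6733  175.53368]
 [263.98254 179.34914]
 [260.92517 240.49626]]
board [[ 0.3551  0.186 ]
 [ 0.5577  0.1788]
 [ 0.5453 -0.0755]
 [ 0.3427 -0.065 ]] [0.45019908 0.05608539]
tray [[ 0.3241 -0.0707]
 [ 0.5641 -0.0815]
 [ 0.5589 -0.2085]
 [ 0.3188 -0.1958]] [ 0.44147059 -0.1391144 ]
s1 [0.4881 0.0733 0.04  ]
s2 [0.4119 0.0695 0.04  ]
s3 [ 0.4417 -0.0058  0.04  ]
s4 [ 0.3896 -0.0046  0.04  ]
s5 [ 0.5109 -0.0429  0.04  ]
press corners [array([0.6279, 0.3729]), array([0.6198, 0.2966]), array([0.5437, 0.3044]), array([0.5525, 0.379 ])]
masher [ 0.4574 -0.2985  0.01  ] pounder foot [ 0.564  -0.3533  0.025 ]
scraper bar ends [0.4508 0.3067 0.011 ] [0.4305 0.4164 0.011 ]
```

>>> {"op": "apply_moves", "data": {
  "steps": [0,1,4,0,0.5,2.5,7.5,0,1,5,11,0,2,8.5,13,0,3,12.5,13,0,4,16.5,13,0,5,20.5,13,0,6,24.5,13,0],
  "jaw": 0,
  "newtons": 60
}}

```text
clock: 0.77
position: [0.2171, -0.306, 0.3224]
ee_rot: [-0.0, 0.991, 0.138, 0.0]
contact_force: [0.3, 0.0, 0.7]
width: 0.0854
gripper_force: 0.0
```

>>> {"op": "apply_moves", "data": {
  "steps": [1,4,0,0,2,8,0,0,3,12,0,0,4,16,0,0,5,20,0,0,6,24,0,0,7,28,0,0,8,32,0,0]
}}

```text
clock: 1.43
position: [0.2966, 0.0138, 0.3228]
ee_rot: [0.0, 0.99, 0.138, 0.001]
contact_force: [1.7, -1.1, -0.1]
width: 0.0856
gripper_force: 0.0
```

>>> {"op": "apply_moves", "data": {
  "steps": [1,4,0,0,2,8,0,0,3,12,0,0,4,16,0,0,5,20,0,0,6,24,0,-3,7,28,0,-5,8,30,0,-5]
}}

```text
clock: 2.1
position: [0.3767, 0.3163, 0.3218]
ee_rot: [-0.001, 0.995, 0.096, -0.001]
contact_force: [-0.1, -1.0, 0.2]
width: 0.0855
gripper_force: 0.0
```

```bash
python3 - <<'E'
from h import *
s=get_state(); print(s['clock'],s['position'],s['ee_rot'],s['qpos'])
im,c=snap('wrist','w1.png'); print(c)
E
```

```text
2.1 [0.37674083 0.31630651 0.32178002] [-8.45322468e-04  9.95385078e-01  9.59554669e-02 -6.16042672e-04] [0.55515809 0.10077638 1.41800808 0.00206438 1.62316349 1.93385534]
{'fx': 289.010203496655, 'fy': 289.010203496655, 'cx': 260.79518670106694, 'cy': 189.8818372151123, 'k1': -0.046684289426597664, 'xyz': array([0.44162018, 0.32964942, 0.50272888]), 'rotation': array([ 0.76427338, -0.10311736,  0.0856451 , -0.63080736])}
```

View pics/w1.png

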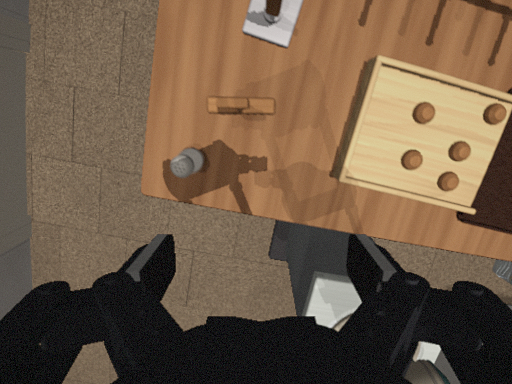

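The wrist view shows the scraper bar from (207,105) to (275,106) with the handle in its middle. The press is at the top near (272,20).

```bash
cat > wr.py <<'E'
from h import *
from scipy.spatial.transform import Rotation as Q
# handle pose from wrist image: px points given
def tool():
    s=get_state(); q=s['ee_rot']; r=Q.from_quat([q[1],q[2],q[3],q[0]]).as_matrix()
    return s['position'],np.degrees(np.arctan2(r[1,1],r[0,1]))
E
python3 - <<'E'
from wr import *
c=calibration('wrist'); print(tool())
im=cv2.imread('pics/w1.png')
for n,z,ps in [('bar',.022,[(207,97),(274,98),(275,115),(207,112)]),('mid',.1,[(207,105),(275,106)])]:
    for p in ps: print(n,onz(c,*p,z).round(4))
cv2.imwrite('pics/w1c.png',cv2.resize(im[80:130,190:290],None,fx=8,fy=8,interpolation=cv2.INTER_CUBIC))
for z in (.022,.126,.14,.175): print(z,pix(c,(.4407,.3616,z)))
E
```

```text
(array([0.37910118, 0.31834221, 0.3210252 ]), np.float64(-78.89856567830591))
bar [0.4486 0.4209 0.022 ]
bar [0.4673 0.3159 0.022 ]
bar [0.4417 0.309  0.022 ]
bar [0.4256 0.4175 0.022 ]
mid [0.4376 0.4049 0.1   ]
mid [0.4536 0.315  0.1   ]
0.022 [242.75979368 109.23320654]
0.126 [237.56225597 108.76195016]
0.14 [236.63440136 108.67807945]
0.175 [233.96702452 108.43740397]
```

View pics/w1c.png

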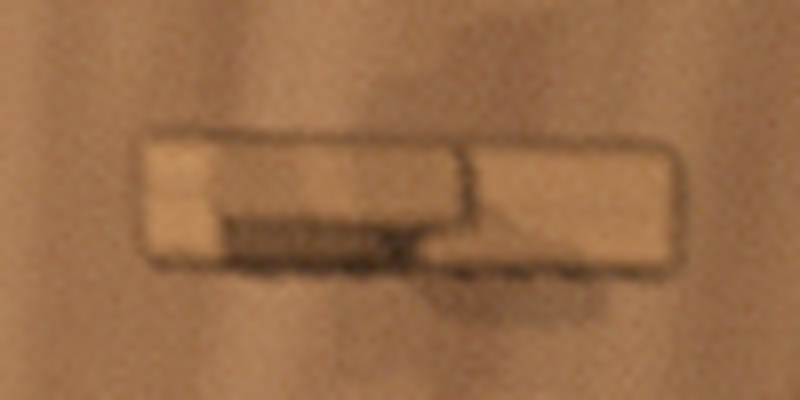

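Scraper centre is about (0.442, 0.363), closing line about -80.5°. I'll descend and grip at the eye.

>>> {"op": "apply_moves", "data": {
  "steps": [3,2,0,-1,6.3,4.4,0,-1.5,6.3,4.4,-4,-1.5,6.3,4.4,-8,-1.5,6.3,4.4,-12,-1.5,6.3,4.4,-15,-1.5,6.3,4.4,-18,-1.5,6.3,4.4,-20.2,-1.5]
}}

```text
clock: 2.82
position: [0.4384, 0.3544, 0.1174]
ee_rot: [0.001, 0.997, 0.082, -0.002]
contact_force: [0.1, 0.2, -0.3]
width: 0.0851
gripper_force: 0.0
```

>>> {"op": "apply_moves", "data": {
  "steps": [0,0,0,0,0,0,0,0,0,0,0,0,0,0,0,0,0,0,0,0,0,0,0,0,0,0,0,0,0,0,0,0],
  "jaw": 255,
  "newtons": 80
}}

```text
clock: 3.48
position: [0.4498, 0.363, 0.1343]
ee_rot: [-0.008, 0.997, 0.082, 0.013]
contact_force: [-1.0, 1.5, 41.7]
width: -0.0003
gripper_force: 21.6
```

```bash
python3 - <<'E'
from wr import *
print(tool(),get_state()['width'],get_state()['gripper_force']); snap('side','s2.png'); snap('top','t2.png')
a=cv2.imread('pics/s2.png')
cv2.imwrite('pics/s2c.png',cv2.resize(a[110:250,150:350],None,fx=4,fy=4))
E
```

```text
(array([0.4498146 , 0.36299274, 0.13429295]), np.float64(-80.62373564888264)) -0.0002704414924470188 21.638546408403272
```

View pics/s2c.png

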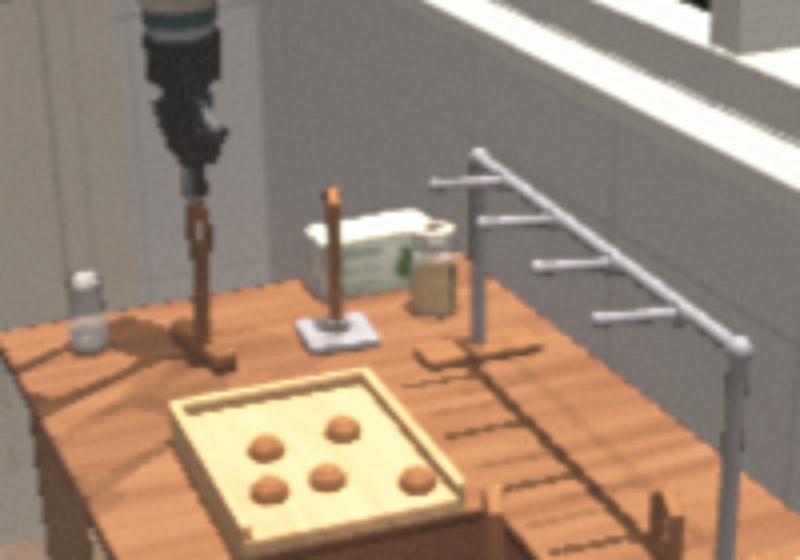

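The shut fingers appear right above or behind the scraper's handle at crop (197,195). The handle base is at crop (203,350).

```bash
python3 - <<'E'
from wr import *
c=calibration('side'); f=lambda P:((pix(c,P)-[150,110])*4).round(1)
print('eye',f((.442,.363,.14)),'base',f((.442,.363,0)),'tcp',f((.4498,.363,.1343)),'tip',f((.442,.363,.175)))
for p in [(172,325),(232,365),(203,348)]: print(onz(c,150+p[0]/4,110+p[1]/4,.015).round(4))
print('press base',onz(c,150+337/4,110+332/4,.012).round(4), f((.586,.338,.012)))
im=cv2.imread('pics/t2.png'); cv2.imwrite('pics/t2c.png',cv2.resize(im[150:250,90:190],None,fx=5,fy=5,interpolation=cv2.INTER_CUBIC))
E
```

```text
eye [190.2 229.8] base [199.4 354.1] tcp [197.9 233.8] tip [187.8 197.5]
[0.4289 0.416  0.015 ]
[0.4553 0.2914 0.015 ]
[0.4411 0.3443 0.015 ]
press base [0.5846 0.3276 0.012 ] [334.7 328.2]
```

View pics/t2c.png

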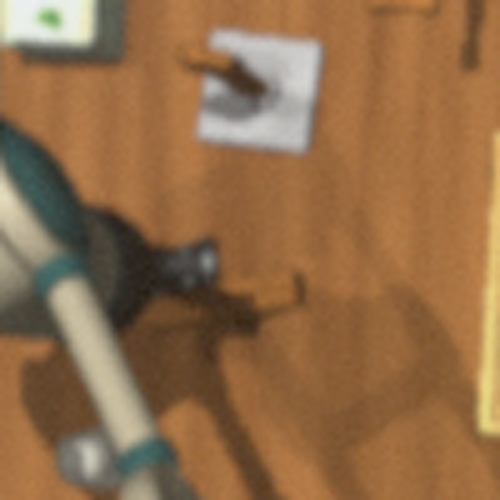

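```bash
python3 - <<'E'
from wr import *
ct=calibration('top');print('top',((pix(ct,(.4498,.363,.134))-[90,150])*5).round(1),((pix(ct,(.44,.36,.18))-[90,150])*5).round(1))
cs=calibration('side');print('start tcp side',pix(cs,(.157,-.553,.193)))
w,c=snap('wrist'); s=cv2.imread('pics/s2.png')[:,:,::-1]
A=np.hstack([cv2.resize(w,(460,345)),cv2.resize(s[130:205,175:225],(340,510),interpolation=cv2.INTER_CUBIC)[:345]*0+0 if 0 else np.zeros((345,0,3),np.uint8)])
B=cv2.resize(s[140:210,175:225],(335,469),interpolation=cv2.INTER_CUBIC)
o=np.zeros((469,800,3),np.uint8);o[:345,:460]=A;o[:,465:]=B
cv2.imwrite('pics/m3.png',o[:,:,::-1])
E
```

```text
top [167.9 281.2] [151.2 293.3]
start tcp side [194.11038403 309.31483044]
```

View pics/m3.png

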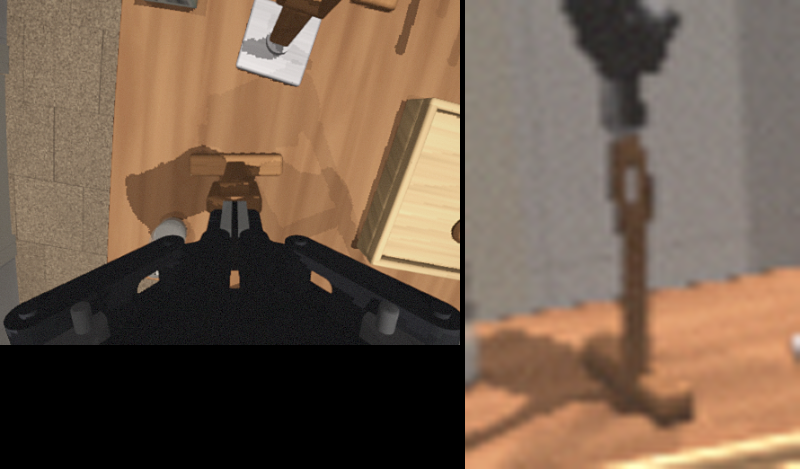

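The shut fingers sit on top of the handle, which is still upright, so the pads slid off its gable. I'll cross-check the reported TCP by triangulating the tip.

```bash
python3 - <<'E'
from wr import *
def tri(L):
    A=np.zeros((3,3));b=np.zeros(3)
    for c,u in L:
        o,d=ray(c,*u);d/=np.linalg.norm(d);M=np.eye(3)-np.outer(d,d);A+=M;b+=M@o
    p=np.linalg.solve(A,b);return p.round(4),[(pix(c,p)-u).round(1) for c,u in L]
T,S,W=[calibration(n) for n in('top','side','wrist')]
print(tool(),W['xyz'],W['rotation'])
print('tcp in wrist',pix(W,tool()[0]))
print('tip S,T',tri([(S,(198.4,160.1)),(T,(132.5,202.4))]))
print('tip S,W',tri([(S,(198.4,160.1)),(W,(262,224))]))
print('bar ctr W',onz(W,262.7,182,.022), 'ends',onz(W,211,182,.022),onz(W,314,182,.022))
print(get_state()['qpos'],get_state()['contact_force'],get_state()['clock'])
E
```

```text
(array([0.44939762, 0.36289924, 0.1343076 ]), np.float64(-80.6366872180949)) [0.50985745 0.37143886 0.31706287] [ 0.75692744 -0.08739419  0.08233549 -0.6423737 ]
tcp in wrist [262.21498138 213.61594127]
tip S,T (array([0.4484, 0.326 , 0.1833]), [array([ 2.7, -0.1]), array([-1.1,  3.4])])
tip S,W (array([0.4516, 0.3648, 0.1688]), [array([0.8, 0.2]), array([-3.1,  5.3])])
bar ctr W [0.44656448 0.36278443 0.022     ] ends [0.4377009  0.41623519 0.022     ] [0.45534716 0.30997396 0.022     ]
[5.57605110e-01 3.00238779e-01 1.62049845e+00 1.94430747e-03
 1.19045747e+00 1.96446911e+00] [-1.00512076  1.33334018 41.13145416] 3.6333
```

```bash
python3 - <<'E'
from wr import *
W=calibration('wrist');S=calibration('side')
p=tool()[0]; q=get_state()['ee_rot']; a=Q.from_quat([q[1],q[2],q[3],q[0]]).as_matrix()
print('axis',a[:,2])
for h in (0,.01,.02,.03,.04,.05): 
    P=p-a[:,2]*h; F=P+a[:,0]*.011; G=P-a[:,0]*.011; print(h,P.round(3),'W',pix(W,P).round(0),pix(W,F).round(0),pix(W,G).round(0),'S',pix(S,P).round(1))
for z in (.118,.14,.155,.175): print('handle',z,pix(W,(.443,.360,z)).round(0),pix(S,(.443,.36,z)).round(1))
s=cv2.imread('pics/s2.png'); print(s[150:175,198].tolist())
E
```

```text
axis [ 0.02483464  0.01761498 -0.99953637]
0 [0.449 0.363 0.134] W [262. 214.] [262. 198.] [262. 229.] S [199.4 168.5]
0.01 [0.449 0.363 0.144] W [262. 219.] [262. 202.] [262. 235.] S [199.2 166.2]
0.02 [0.449 0.363 0.154] W [262. 225.] [262. 208.] [262. 242.] S [199.  163.9]
0.03 [0.449 0.362 0.164] W [263. 232.] [263. 214.] [263. 250.] S [198.8 161.7]
0.04 [0.448 0.362 0.174] W [263. 239.] [263. 220.] [263. 258.] S [198.5 159.4]
0.05 [0.448 0.362 0.184] W [263. 248.] [263. 228.] [263. 268.] S [198.3 157. ]
handle 0.118 [265. 215.] [198.4 172.7]
handle 0.14 [265. 226.] [198.  167.7]
handle 0.155 [265. 235.] [197.7 164.2]
handle 0.175 [265. 250.] [197.4 159.6]
[[46, 44, 49], [44, 44, 45], [50, 52, 57], [52, 55, 57], [54, 56, 60], [54, 57, 60], [51, 53, 59], [55, 58, 61], [61, 62, 66], [80, 80, 87], [76, 84, 96], [58, 71, 96], [48, 66, 90], [50, 66, 90], [47, 64, 89], [55, 68, 92], [61, 74, 94], [58, 71, 95], [57, 72, 93], [53, 68, 90], [50, 66, 88], [55, 66, 87], [52, 64, 83], [47, 56, 79], [54, 65, 80]]
```

>>> {"op": "apply_moves", "data": {
  "steps": [0,0,3,0,0,0,7,0,0,0,11,0,0,0,15,0,0,0,19,0,0,0,20,0,0,0,20,0,0,0,20,0]
}}

```text
clock: 4.3
position: [0.4402, 0.3559, 0.3217]
ee_rot: [-0.001, 0.997, 0.082, 0.001]
contact_force: [-0.5, 0.3, -0.9]
width: -0.0001
gripper_force: 0.0
```

```bash
python3 - <<'E'
from wr import *
print(tool(),get_state()['width'],get_state()['contact_force'])
S=calibration('side');s,_=snap('side','s4.png'); w,W=snap('wrist','w4.png')
p=tool()[0];print('tcp px W',pix(W,p),'S',pix(S,p))
print('wrist col258 gray rows', [(r,int(w[r,258].mean())) for r in range(170,280,4)])
u=int(pix(S,p)[0]); v=int(pix(S,p)[1]); print('side col',[(r,s[r,u].tolist()) for r in range(v-30,v+10,2)])
cv2.imwrite('pics/m4.png',np.hstack([cv2.resize(w,(460,345)),cv2.resize(s[100:205,160:264],(340,345),interpolation=cv2.INTER_CUBIC)])[:,:,::-1])
E
```

```text
(array([0.4402009 , 0.35587969, 0.32172198]), np.float64(-80.63962686552223)) -5.034624578520622e-05 [-0.45387565  0.28455753 -0.9146587 ]
tcp px W [262.38635831 213.56434528] S [194.30254223 125.1990566 ]
wrist col258 gray rows [(170, 102), (174, 121), (178, 124), (182, 125), (186, 124), (190, 124), (194, 121), (198, 118), (202, 117), (206, 121), (210, 122), (214, 121), (218, 123), (222, 120), (226, 39), (230, 37), (234, 32), (238, 32), (242, 24), (246, 20), (250, 27), (254, 28), (258, 26), (262, 19), (266, 21), (270, 24), (274, 23), (278, 26)]
side col [(95, [54, 50, 50]), (97, [45, 41, 42]), (99, [41, 39, 42]), (101, [40, 42, 38]), (103, [42, 41, 40]), (105, [43, 43, 40]), (107, [44, 40, 41]), (109, [46, 48, 44]), (111, [50, 48, 48]), (113, [62, 63, 58]), (115, [134, 128, 125]), (117, [137, 130, 126]), (119, [141, 136, 129]), (121, [140, 134, 129]), (123, [140, 133, 129]), (125, [139, 134, 129]), (127, [139, 135, 130]), (129, [139, 134, 128]), (131, [142, 137, 134]), (133, [140, 133, 129])]
```

View pics/m4.png

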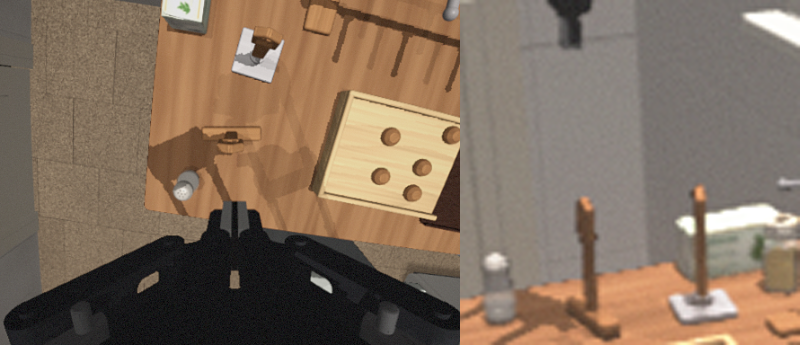

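With the fingers free, the real fingertips are about 41 mm behind the reported TCP (contact on the 175 mm handle top happened at reported z 0.134). I'll use that offset and regrip.

>>> {"op": "apply_moves", "data": {
  "steps": [0.5,0.7,0,0,0.5,0.7,0,0,0.5,0.7,0,0,0.5,0.7,-3,0,0.5,0.7,-6,0,0.5,0.7,-9,0,0.5,0.7,-12,0,0.5,0.7,-15,0],
  "jaw": 0
}}

```text
clock: 5.07
position: [0.4447, 0.3626, 0.1689]
ee_rot: [0.0, 0.997, 0.082, -0.0]
contact_force: [0.8, -0.2, -0.1]
width: 0.0854
gripper_force: 0.0
```

>>> {"op": "apply_moves", "data": {
  "steps": [0,0,-2,0,0,0,-4,0,0,0,-6,0,0,0,-8,0,0,0,-9.5,0,0,0,-9.5,0,0,0,-9.5,0,0,0,-9.5,0]
}}

```text
clock: 5.73
position: [0.4457, 0.3632, 0.0763]
ee_rot: [-0.0, 0.997, 0.082, 0.0]
contact_force: [0.5, 0.5, 0.1]
width: 0.0854
gripper_force: 0.0
```

>>> {"op": "apply_moves", "data": {
  "steps": [0,0,0,0,0,0,0,0,0,0,0,0,0,0,0,0,0,0,0,0,0,0,0,0,0,0,0,0,0,0,0,0],
  "jaw": 255,
  "newtons": 60
}}

```text
clock: 6.4
position: [0.4456, 0.3628, 0.0765]
ee_rot: [0.0, 0.997, 0.082, 0.001]
contact_force: [0.7, -2.0, 5.5]
width: 0.0349
gripper_force: 60.0
```

The scraper is gripped at 35 mm width. I'll lift it, turn it 78° and bring it to the first sweep start.

>>> {"op": "apply_moves", "data": {
  "steps": [0,0,4,0,0,0,8,7,0,0,12,14,-0.4,-4,12,21,-0.8,-8,12,28,-1.2,-12,12,35,-1.6,-16,12,42,-2,-20,12,49]
}}

```text
clock: 7.07
position: [0.425, 0.1698, 0.195]
ee_rot: [-0.0, 0.879, 0.477, -0.001]
contact_force: [0.5, -1.4, -2.3]
width: 0.0353
gripper_force: 61.7
```

>>> {"op": "apply_moves", "data": {
  "steps": [-0.4,-3.5,0,7,-0.4,-3.5,0,14,-0.4,-3.5,0,21,-0.4,-3.5,0,28,-0.4,-3.5,-2,29.2,-0.4,-3.5,-4,29.2,-0.4,-3.5,-4,29.2,-0.4,-3.5,-4,29.2]
}}

```text
clock: 7.73
position: [0.4208, 0.1363, 0.1546]
ee_rot: [-0.001, 0.732, 0.681, -0.002]
contact_force: [-0.0, 0.0, -2.3]
width: 0.0353
gripper_force: 62.0
```

```bash
python3 - <<'E'
from wr import *
p,a=tool(); print(p,a,get_state()['width'],get_state()['contact_force'])
s,S=snap('side'); t,T=snap('top'); w,_=snap('wrist')
o=np.zeros((450,800,3),np.uint8); o[:,:400]=cv2.resize(s[120:260,180:304],(400,450)); o[:300,400:]=cv2.resize(w,(400,300))
o[300:,400:700]=cv2.resize(t[165:240,165:315],(300,150)); cv2.imwrite('pics/m5.png',o[:,:,::-1])
E
```

```text
[0.42077985 0.13625587 0.15461135] -4.146535203232838 0.03525394941644833 [-7.91736434e-04  2.35966387e-02 -2.33616793e+00]
```

View pics/m5.png

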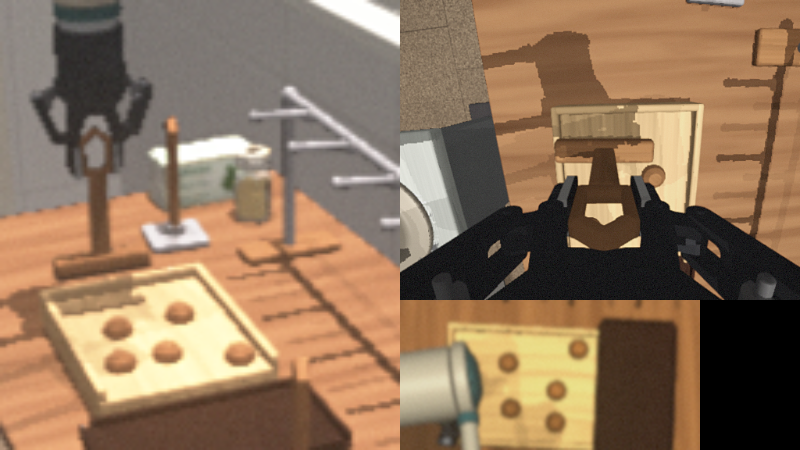

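The scraper hangs level across the board, behind all the shells. I'll check the lip position in the wrist view before lowering.

```bash
python3 - <<'E'
from wr import *
im,W=snap('wrist','w5.png'); h=cv2.cvtColor(im,cv2.COLOR_RGB2HSV)
p,a=tool();print(p,a)
m=cv2.inRange(h,(18,40,120),(35,255,255)); m[200:]=0
# board outline sides by row
for r in (142,150,158,166):
    x=np.where(m[r]>0)[0]; print(r,x.min(),x.max(), onz(W,x.min(),r,.045)[:2].round(4), onz(W,x.max(),r,.045)[:2].round(4))
x=np.where(m[:,270]>0)[0]; print('back lip',onz(W,270,x.min(),.045)[:2])
t=-np.radians(2.4); X=np.array([np.cos(t),np.sin(t)]);Y=np.array([-X[1],X[0]])
for l in ((-.1,.125),(.1,.125),(-.09,.115),(-.1,-.125)): print(l,pix(W,[*(np.array([.4502,.0561])+l[0]*X+l[1]*Y),.045]).round(1))
E
```

```text
[0.42315809 0.13661737 0.15677596] -4.129675633416834
142 4 387 [0.1574 0.1955] [0.5527 0.1647]
150 10 386 [0.1617 0.1867] [0.552  0.1566]
158 34 385 [0.1862 0.1761] [0.5512 0.1484]
166 219 385 [0.3802 0.1525] [0.5515 0.14  ]
back lip [0.4345107  0.17898739]
(-0.1, 0.125) [191.  135.8]
(0.1, 0.125) [390.  129.8]
(-0.09, 0.115) [201.7 145.4]
(-0.1, -0.125) [210.9 339.9]
```

>>> {"op": "apply_moves", "data": {
  "steps": [-0.1,-0.9,-1.5,1.7,-0.1,-0.9,-3.5,1.7,-0.1,-0.9,-4.9,1.7,-0.1,-0.9,-4.9,1.7,-0.1,-0.9,-4.9,1.7]
}}

```text
clock: 8.35
position: [0.4218, 0.1275, 0.1073]
ee_rot: [0.0, 0.722, 0.692, 0.0]
contact_force: [-1.0, 0.7, -2.2]
width: 0.035
gripper_force: 62.0
```

>>> {"op": "apply_moves", "data": {
  "steps": [0,-1,-0.1,0,-0.1,-2.2,-0.1,0,-0.1,-3.4,-0.1,0,-0.2,-4.6,-0.1,0,-0.2,-5.8,-0.1,0,-0.3,-7,-0.1,0,-0.3,-8.2,-0.1,0,-0.4,-9.4,-0.1,0]
}}

```text
clock: 9.02
position: [0.4177, 0.0322, 0.1065]
ee_rot: [0.001, 0.722, 0.692, 0.0]
contact_force: [1.1, -0.6, -2.8]
width: 0.0352
gripper_force: 62.0
```

>>> {"op": "apply_moves", "data": {
  "steps": [-0.1,-1.2,0,0,-0.1,-2.4,0,0,-0.1,-3.6,0,0,-0.2,-4.8,0,0,-0.2,-6,0,0,-0.3,-7.2,0,0,-0.3,-8.4,0,0,-0.4,-9.4,0,0]
}}

```text
clock: 9.68
position: [0.4139, -0.0616, 0.1068]
ee_rot: [0.001, 0.722, 0.692, 0.001]
contact_force: [1.1, 5.2, 7.6]
width: 0.0354
gripper_force: 63.0
```

>>> {"op": "apply_moves", "data": {
  "steps": [-0.1,-1,0,0,-0.1,-1.6,0,0,-0.1,-1.6,0,0]
}}

```text
clock: 9.93
position: [0.4133, -0.077, 0.107]
ee_rot: [0.0, 0.723, 0.691, 0.002]
contact_force: [1.1, 3.9, 3.0]
width: 0.0352
gripper_force: 63.0
```

```bash
python3 - <<'E'
from wr import *
p,a=tool(); print(p,a,get_state()['width'],get_state()['contact_force'])
s,S=snap('side','s6.png'); t,T=snap('top'); w,_=snap('wrist')
o=np.zeros((450,800,3),np.uint8); o[:,:400]=cv2.resize(s[150:290,180:304],(400,450)); o[:300,400:]=cv2.resize(w,(400,300))
o[300:,400:700]=cv2.resize(t[165:240,165:315],(300,150)); cv2.imwrite('pics/m6.png',o[:,:,::-1])
E
```

```text
[ 0.413278   -0.07698107  0.10701446] -2.56540433136081 0.03519845153581882 [1.07191306 3.87979624 2.95728435]
```

View pics/m6.png

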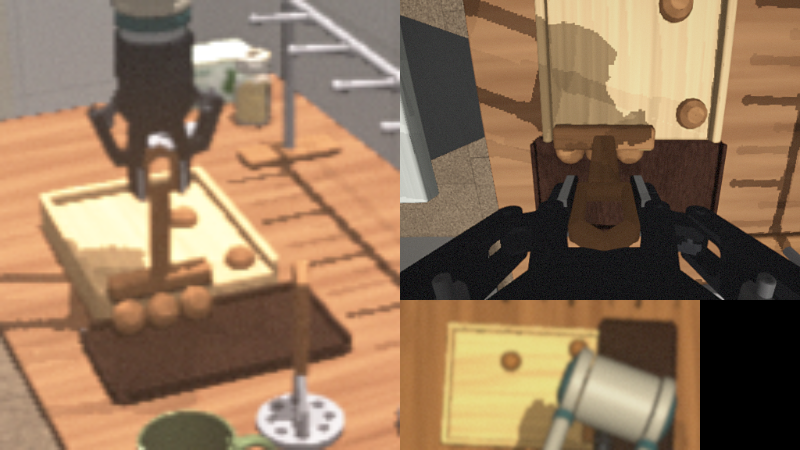

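Pass one dropped three shells into the tray in front of the bar. Two are left on the board, s1 and s5. Next is pass two.

>>> {"op": "apply_moves", "data": {
  "steps": [0,0.3,3,0,0,0.6,6,0,1.3,4.4,6,0,2.6,8.2,6,0,3.9,12,6,0,5.2,15.8,6,0,6.5,19,6,0,7.2,20.2,6,0]
}}

```text
clock: 10.75
position: [0.4854, 0.1288, 0.1652]
ee_rot: [0.0, 0.72, 0.693, 0.001]
contact_force: [-0.5, 0.4, -1.9]
width: 0.0347
gripper_force: 63.3
```

>>> {"op": "apply_moves", "data": {
  "steps": [0,0,0,0,0,0,-2,0,0,0,-4,0,0,0,-6,0,0,0,-6,0,0,0,-6,0]
}}

```text
clock: 11.25
position: [0.4834, 0.1234, 0.105]
ee_rot: [0.0, 0.722, 0.692, -0.001]
contact_force: [-0.9, 1.0, -1.9]
width: 0.0348
gripper_force: 63.2
```

```bash
python3 - <<'E'
from wr import *
p,a=tool(); print(p,a,get_state()['contact_force'])
im,W=snap('wrist','w7.png'); h=cv2.cvtColor(im,cv2.COLOR_RGB2HSV)
for r in (100,110,120):
    m=(h[r,:,0]>=18)&(h[r,:,0]<=35)&(h[r,:,1]>40)&(h[r,:,2]>110); x=np.where(m)[0]; print(r,x.max(),onz(W,x.max(),r,.045)[:2].round(4))
E
```

```text
[0.4833714  0.1233956  0.10504392] -2.429666676351399 [-0.94970091  0.95562924 -1.90941265]
100 24 [0.2899 0.2102]
110 28 [0.2915 0.202 ]
120 22 [0.2841 0.1943]
```

>>> {"op": "apply_moves", "data": {
  "steps": [0,-1,0,0,-0.1,-2.2,0,0,-0.1,-3.4,0,0,-0.2,-4.6,0,0,-0.2,-5.8,0,0,-0.3,-7,0,0,-0.3,-8.2,0,0,-0.4,-9.4,0,0]
}}

```text
clock: 11.97
position: [0.4803, 0.0298, 0.1059]
ee_rot: [0.0, 0.722, 0.692, 0.0]
contact_force: [0.2, 0.6, -1.6]
width: 0.0355
gripper_force: 63.3
```

>>> {"op": "apply_moves", "data": {
  "steps": [-0.1,-1.2,0,0,-0.1,-2.4,0,0,-0.1,-3.6,0,0,-0.2,-4.8,0,0,-0.2,-6,0,0,-0.3,-7.2,0,0,-0.3,-8.4,0,0,-0.4,-9.6,0,0]
}}

```text
clock: 12.63
position: [0.4763, -0.066, 0.1058]
ee_rot: [0.0, 0.722, 0.692, 0.0]
contact_force: [0.3, 1.6, -1.2]
width: 0.0353
gripper_force: 63.3
```

>>> {"op": "apply_moves", "data": {
  "steps": [-0.1,-1,0,0,-0.1,-2,0,0,-0.1,-2,0,0]
}}

```text
clock: 12.88
position: [0.4755, -0.0868, 0.1058]
ee_rot: [0.001, 0.722, 0.691, -0.0]
contact_force: [-0.3, -0.9, -1.3]
width: 0.0353
gripper_force: 63.3
```

>>> {"op": "apply_moves", "data": {
  "steps": [0,0.5,3,-7,0,0.5,6,-14,1,2,6,-21,2,4,6,-28,3,6,6,-35,4,8,6,-42,5,10,6,-49,6,12,6,-56]
}}

```text
clock: 13.55
position: [0.5354, 0.0366, 0.1656]
ee_rot: [-0.0, 0.963, 0.269, -0.0]
contact_force: [-0.3, 0.7, -2.3]
width: 0.0348
gripper_force: 63.3
```

>>> {"op": "apply_moves", "data": {
  "steps": [2,1,0,-7,3,1.9,0,-14,3.3,1.9,0,-21,3.3,1.9,-0.7,-28,3.3,1.9,-0.7,-34,3.3,1.9,-0.7,-34,3.3,1.9,-0.7,-34]
}}

```text
clock: 14.13
position: [0.5681, 0.0546, 0.1585]
ee_rot: [-0.0, 1.0, -0.02, -0.0]
contact_force: [-0.6, 0.0, -1.6]
width: 0.035
gripper_force: 63.2
```

```bash
python3 - <<'E'
from wr import *
p,a=tool(); print(p,a,get_state()['contact_force'])
w,W=snap('wrist','w8.png'); s,S=snap('side'); t,T=snap('top')
o=np.zeros((560,800,3),np.uint8); o[:384,:512]=w; o[:290,512:]=cv2.resize(s[150:290,180:320],(288,290)); o[390:560,0:384]=cv2.resize(t[130:240,150:340],(384,170)) [:170]
o[290:560,512:]=cv2.resize(t[170:235,255:310],(288,270),interpolation=cv2.INTER_CUBIC)
cv2.imwrite('pics/m8.png',o[:,:,::-1])
print([pix(W,(x,y,.222)).round(0) for x,y in((.6186,.052),(.6234,.1659),(.6138,-.0634))], pix(W,(.6606,.0502,.2155)))
# shells in tray via side view
E
```

```text
[0.56806815 0.05463983 0.15850286] -92.2566466844882 [-0.61143832  0.03180998 -1.57213033]
[array([264., 150.]), array([ -5., 151.]), array([535., 152.])] [264.49619152  41.2553133 ]
```

View pics/m8.png

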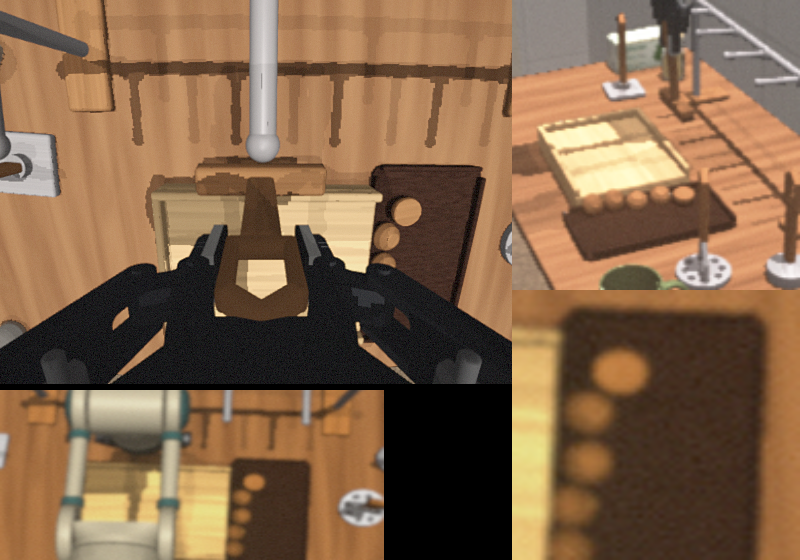

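All five shells are in the tray in the top inset, in a row along the board-side edge. The peg 2 knob is at (262,146) in the wrist view, directly in front of the eye. I'll measure both.

```bash
python3 - <<'E'
from wr import *
T=calibration('top');W=calibration('wrist')
t=-np.radians(2.4); X=np.array([np.cos(t),np.sin(t)]);Y=np.array([-X[1],X[0]])
tc=np.array([.4502,.0561])-Y*.1925; print('tray ctr model',tc)
im=cv2.imread('pics/m8.png')[290:560,512:]; h=cv2.cvtColor(im,cv2.COLOR_BGR2HSV)
m=cv2.inRange(h,(5,80,95),(17,255,255)); n,l,st,ce=cv2.connectedComponentsWithStats(m)
for i in range(1,n):
    if st[i,4]>300:
        for z in(.02,):
            u,v=255+(ce[i][0]+.5)/288*55-.5,170+(ce[i][1]+.5)/270*65-.5
            P=onz(T,u,v,z)[:2]-tc; x0=onz(T,255+st[i,0]/288*55-.5,v,z)[:2]-tc; x1=onz(T,255+(st[i,0]+st[i,2])/288*55-.5,v,z)[:2]-tc
            print(st[i],'local',(P@X).round(4),(P@Y).round(4),'y span',(x0@Y).round(4),(x1@Y).round(4))
w=cv2.imread('pics/w8.png'); g=cv2.cvtColor(w,cv2.COLOR_BGR2HSV); mk=cv2.inRange(g,(0,0,110),(180,45,255)); 
for r in (60,90,120,135,142,146,150,155,158,162): 
    x=np.where(mk[r,200:330]>0)[0]+200; print(r,x.min() if len(x) else 0,x.max() if len(x) else 0)
for r,z in ((146,.222),(60,.217)): print(onz(W,262.3,r,z))
p,_=tool(); print(p)
E
```

```text
tray ctr model [ 0.44213894 -0.13623114]
[    0     0   288   270 17107] local 0.0663 -0.0394 y span 0.0946 -0.0909
[  52   57   87   87 4045] local 0.057 0.0326 y span 0.0609 0.0049
[  53  150   49   44 1686] local -0.0033 0.0426 y span 0.0579 0.0265
[  33  192   54   78 2891] local -0.0534 0.0525 y span 0.0687 0.0342
60 250 276
90 250 276
120 250 275
135 249 276
142 246 278
146 246 279
150 247 278
155 250 275
158 253 272
162 0 0
[0.62024117 0.0524028  0.222     ]
[0.65369503 0.05099421 0.217     ]
[0.56832313 0.05438017 0.15894117]
```

The shells lie fully inside the tray. The peg 2 axis is lined up with the eye, so I'll thread it now.

>>> {"op": "apply_moves", "data": {
  "steps": [1,0,-0.4,0,2,-0.1,-0.4,0,3,-0.1,-0.4,0,4,-0.2,-0.4,0,5,-0.2,-0.5,0,6,-0.3,-0.6,0,6,-0.3,-0.6,0]
}}

```text
clock: 14.87
position: [0.6311, 0.051, 0.1521]
ee_rot: [0.0, 1.0, -0.021, 0.001]
contact_force: [1.1, -0.1, -2.3]
width: 0.0349
gripper_force: 63.3
```

>>> {"op": "apply_moves", "data": {
  "steps": [1,0,-0.1,0,2,-0.1,-0.2,0,2,-0.1,-0.2,0]
}}

```text
clock: 15.12
position: [0.6507, 0.05, 0.1504]
ee_rot: [0.0, 1.0, -0.021, 0.001]
contact_force: [-0.1, 0.1, -1.9]
width: 0.0354
gripper_force: 63.3
```

```bash
python3 - <<'E'
from wr import *
p,a=tool(); print(p,a,get_state()['contact_force'],get_state()['moment'])
E
```

```text
[0.65070324 0.05004527 0.15039559] -92.44329375680844 [-0.09392137  0.14513904 -1.86902015] [-0.00657462 -0.00899487 -0.05322008]
```

>>> {"op": "apply_moves", "data": {
  "steps": [0,0,-0.5,0,0,0,-1,0,0,0,-1.2,0,0,0,-1.2,0]
}}

```text
clock: 15.45
position: [0.6471, 0.0505, 0.1378]
ee_rot: [-0.0, 1.0, -0.021, -0.001]
contact_force: [-0.8, 0.3, -1.5]
width: 0.0353
gripper_force: 63.3
```

>>> {"op": "apply_moves", "data": {
  "steps": [0,0,-0.2,0,0,0,-0.3,0,0,0,-0.3,0]
}}

```text
clock: 15.7
position: [0.6483, 0.0506, 0.1368]
ee_rot: [-0.0, 1.0, -0.021, 0.001]
contact_force: [-1.2, 0.3, 2.1]
width: 0.0351
gripper_force: 63.9
```

Force went from -1.5 to +2.1 N, so the peg carries it. I'll release, wait and rise.

>>> {"op": "apply_moves", "data": {
  "steps": [0,0,0,0,0,0,0,0,0,0,0,0,0,0,0,0,0,0,0,0,0,0,0,0],
  "jaw": 0
}}

```text
clock: 16.2
position: [0.6483, 0.0503, 0.1357]
ee_rot: [0.0, 1.0, -0.021, -0.0]
contact_force: [-0.1, 0.6, -0.9]
width: 0.0856
gripper_force: 0.0
```

>>> {"op": "apply_moves", "data": {
  "steps": [0,0,1.5,0,0,0,4,0,0,0,8,0,0,0,12,0,-4,0,13,0,-8,0,13,0,-12,0,13,0,-12,0,13,0]
}}

```text
clock: 16.87
position: [0.5191, 0.0509, 0.2658]
ee_rot: [0.0, 1.0, -0.021, -0.004]
contact_force: [0.2, 0.0, -0.6]
width: 0.0853
gripper_force: 0.0
```

```bash
python3 - <<'E'
from wr import *
p,a=tool(); print(p,a,get_state()['width'],get_state()['contact_force'])
w,W=snap('wrist','w9.png'); s,S=snap('side','s9.png'); t,T=snap('top','t9.png')
def blobs(im,lo,hi,amin,roi=None):
    m=cv2.inRange(cv2.cvtColor(im,cv2.COLOR_RGB2HSV),lo,hi); n,l,st,ce=cv2.connectedComponentsWithStats(m)
    return [(st[i].tolist(),ce[i].round(1).tolist()) for i in range(1,n) if st[i,4]>amin]
print('wrist gray',blobs(w,(0,0,140),(180,40,255),150))
print('top gray',[b for b in blobs(t,(0,0,150),(180,40,255),60) if 80<b[1][0]<385 and b[1][1]>100])
# predicted scraper hung eye, bar in side view; test colours
for P in((.65,.0507,.202),(.65,.0507,.09),(.65,.0507,.07)): print(pix(S,P).round(1), s[tuple(pix(S,P).round().astype(int)[::-1])])
E
```

```text
[0.51905999 0.05090378 0.26581247] -92.40660350860114 0.08530269300192087 [ 0.16348559  0.03556865 -0.58108993]
wrist gray [([85, 0, 16, 67, 781], [92.2, 33.2]), ([408, 0, 16, 68, 757], [415.5, 34.0]), ([246, 29, 16, 36, 418], [253.5, 47.3]), ([41, 91, 52, 54, 1924], [69.0, 116.0]), ([457, 159, 47, 30, 709], [483.1, 172.8]), ([458, 191, 40, 16, 318], [477.8, 198.4]), ([8, 281, 21, 18, 288], [17.4, 289.4])]
top gray [([157, 115, 174, 37, 771], [248.9, 124.6]), ([89, 117, 22, 42, 750], [99.5, 137.3]), ([369, 116, 16, 16, 212], [376.6, 123.5]), ([123, 120, 13, 13, 71], [129.6, 126.7]), ([349, 123, 20, 19, 264], [358.5, 131.7]), ([130, 156, 24, 24, 325], [143.6, 168.2]), ([318, 195, 21, 13, 116], [326.6, 199.2]), ([320, 208, 21, 10, 113], [330.2, 213.1]), ([229, 299, 61, 85, 2357], [271.0, 332.6])]
[277.6 169.9] [103  75  54]
[277.4 198.2] [106  77  54]
[277.4 203. ] [179 123  86]
```

The scraper hangs on peg 2: brown shows at its expected eye and bar pixels, and the knob stands proud. Next is the press.

>>> {"op": "apply_moves", "data": {
  "steps": [0.4,4,1,0,0.8,8,2,0,1.2,12,3,0,1.5,16,3,0,1.5,20,3,0,1.5,24,3,0,1.5,27,3,-4,1.5,27,3,-4]
}}

```text
clock: 17.68
position: [0.5444, 0.3274, 0.294]
ee_rot: [-0.002, 0.999, -0.054, -0.0]
contact_force: [0.6, -1.5, -0.4]
width: 0.0854
gripper_force: 0.0
```

```bash
cat >> wr.py <<'E'
def plate(w,W,P,z,r=45,hi=45,v=110):
    """gray head near P: mask contour points cast on plane z"""
    u=pix(W,[*P,z]).astype(int); x0,y0=max(u[0]-2*r,0),max(u[1]-2*r,0)
    sub=w[y0:u[1]+2*r,x0:u[0]+2*r]; m=cv2.inRange(cv2.cvtColor(sub,cv2.COLOR_RGB2HSV),(0,0,v),(180,hi,255))
    n,l,st,ce=cv2.connectedComponentsWithStats(m); i=1+np.argmax(st[1:,4]); m=(l==i).astype(np.uint8)
    k=max(cv2.findContours(m,0,1)[0],key=cv2.contourArea)[:,0]+[x0,y0]
    return np.array([onz(W,*p,z)[:2] for p in k],np.float32), st[i]+[x0,y0,0,0,0]
def brown(w,u0,r):
    """dark-edge crop dump"""
    pass
E
python3 - <<'E'
from wr import *
p,a=tool(); print(p,a)
w,W=snap('wrist','w10.png'); print(pix(W,(.586,.338,.012)),pix(W,(.586,.338,.175)))
k,st=plate(w,W,(.586,.338),.012); print(st,cv2.minAreaRect(k*1000))
for z,dy in [(.155,-.018),(.155,.018),(.175,0)]:
    print(z,dy,pix(W,(.586-.0063*0+.0,.338+dy,z)).round(1))
g=cv2.cvtColor(w,cv2.COLOR_RGB2HSV)
m=cv2.inRange(g,(3,60,20),(20,255,120)); 
for r in range(90,260,10): 
    x=np.where(m[r,140:360]>0)[0]+140; print(r,(x.min(),x.max(),len(x)) if len(x) else '',end=' ')
E
```

```text
[0.54444992 0.32738616 0.29401143] -96.21077890928474
[252.07127492 127.56672625] [247.02516637 136.58381608]
[ 228  103   49   49 1863] ((586.2410888671875, 338.5599365234375), (75.89736938476562, 74.22048950195312), 83.64559936523438)
0.155 -0.018 [264.3 133.2]
0.155 0.018 [231.6 136.8]
0.175 0 [247.  136.6]
90 (np.int64(187), np.int64(342), 7) 100 (np.int64(188), np.int64(342), 8) 110 (np.int64(190), np.int64(190), 1) 120 (np.int64(181), np.int64(190), 3) 130 (np.int64(141), np.int64(262), 15) 140 (np.int64(143), np.int64(359), 13) 150 (np.int64(142), np.int64(359), 11) 160 (np.int64(141), np.int64(359), 38) 170 (np.int64(141), np.int64(359), 97) 180 (np.int64(142), np.int64(359), 103) 190 (np.int64(141), np.int64(359), 95) 200 (np.int64(141), np.int64(359), 99) 210 (np.int64(142), np.int64(359), 73) 220 (np.int64(140), np.int64(359), 54) 230 (np.int64(140), np.int64(359), 46) 240 (np.int64(140), np.int64(348), 36) 250 (np.int64(174), np.int64(348), 26)
```

>>> {"op": "apply_moves", "data": {
  "steps": [2,0.5,0,0,4.2,1.1,0,0,4.2,1.1,-3,0,4.2,1.1,-6,0,4.2,1.1,-9,0,4.2,1.1,-12,0,4.2,1.1,-15,0,4.2,1.1,-17,0]
}}

```text
clock: 18.4
position: [0.5852, 0.3294, 0.1221]
ee_rot: [0.001, 0.998, -0.057, -0.002]
contact_force: [0.1, -0.1, -0.3]
width: 0.0852
gripper_force: 0.0
```

>>> {"op": "apply_moves", "data": {
  "steps": [0,0,-2,0,0,0,-4,0,0,0,-4.7,0,0,0,-4.7,0,0,0,-4.7,0]
}}

```text
clock: 18.82
position: [0.5863, 0.3309, 0.0789]
ee_rot: [0.0, 0.998, -0.056, 0.0]
contact_force: [-0.5, 0.0, 0.8]
width: 0.0856
gripper_force: 0.0
```

>>> {"op": "apply_moves", "data": {
  "steps": [0,0,0,0,0,0,0,0,0,0,0,0,0,0,0,0,0,0,0,0,0,0,0,0,0,0,0,0,0,0,0,0],
  "jaw": 255,
  "newtons": 60
}}

```text
clock: 19.48
position: [0.5859, 0.3322, 0.0798]
ee_rot: [-0.001, 0.998, -0.056, 0.001]
contact_force: [-0.1, 2.1, 4.5]
width: 0.0352
gripper_force: 61.5
```

>>> {"op": "apply_moves", "data": {
  "steps": [0,0,2,0,-0.4,0,5,0,-0.8,0,8,0,-1.2,-4,8,1,-1.6,-8,8,2,-1.6,-12,8,3,-1.6,-15,8,3.8,-1.6,-16.4,7.8,3.8]
}}

```text
clock: 20.15
position: [0.5677, 0.1626, 0.1559]
ee_rot: [0.002, 1.0, -0.024, -0.001]
contact_force: [-0.0, 0.7, -2.4]
width: 0.0353
gripper_force: 60.5
```

>>> {"op": "apply_moves", "data": {
  "steps": [0,0,0,0,0,0,0,0,0,0,0,0,0,0,0,0]
}}

```text
clock: 20.48
position: [0.5691, 0.1687, 0.1563]
ee_rot: [-0.0, 1.0, -0.022, -0.0]
contact_force: [0.2, -1.1, -2.2]
width: 0.035
gripper_force: 60.7
```

```bash
cat >> wr.py <<'E'
def peg(w,W,K):
    """centre line of the peg whose knob is near K (x,y): offsets to the tool at its own axis"""
    u=pix(W,[*K,.222]).astype(int); mk=cv2.inRange(cv2.cvtColor(w,cv2.COLOR_RGB2HSV),(0,0,110),(180,45,255))
    out=[]
    for r in range(max(u[1]-90,5),u[1]+25,6):
        x0=max(u[0]-35,0); x=np.where(mk[r,x0:u[0]+35]>0)[0]+x0
        if len(x)>8: out.append((r,x.min(),x.max()))
    return out
E
python3 - <<'E'
from wr import *
w,W=snap('wrist','w11.png'); p,a=tool(); print(p,a,get_state()['contact_force'],get_state()['width'])
K=(.625,.166)
o=peg(w,W,K); print(o)
for r,x,X in o[:1]+o[-5:]: print(r,onz(W,(x+X)/2,r,.222)[:2].round(4),onz(W,(x+X)/2,r,.2185)[:2].round(4))
print(pix(W,[*K,.222]))
E
```

```text
[0.56913012 0.1687003  0.15642253] -92.54750370674395 [ 0.67916611  1.20092408 -2.62618517] 0.034862549437890925
[(46, np.int64(246), np.int64(273)), (52, np.int64(246), np.int64(272)), (58, np.int64(246), np.int64(272)), (64, np.int64(246), np.int64(272)), (70, np.int64(246), np.int64(273)), (76, np.int64(246), np.int64(272)), (82, np.int64(246), np.int64(272)), (88, np.int64(246), np.int64(272)), (94, np.int64(246), np.int64(272)), (100, np.int64(246), np.int64(272)), (106, np.int64(246), np.int64(272)), (112, np.int64(246), np.int64(272)), (118, np.int64(246), np.int64(272)), (124, np.int64(246), np.int64(272)), (130, np.int64(244), np.int64(275)), (136, np.int64(242), np.int64(276)), (142, np.int64(245), np.int64(274)), (148, np.int64(227), np.int64(296)), (154, np.int64(227), np.int64(296)), (160, np.int64(227), np.int64(296))]
46 [0.6582 0.1658] [0.6589 0.1658]
136 [0.6254 0.1676] [0.6251 0.1676]
142 [0.623  0.1675] [0.6227 0.1675]
148 [0.6206 0.1668] [0.6202 0.1668]
154 [0.6182 0.1669] [0.6177 0.1669]
160 [0.6158 0.167 ] [0.6152 0.167 ]
[262.99625292 136.80641754]
```

>>> {"op": "apply_moves", "data": {
  "steps": [1,0.1,0,0,2,0,0,0,3,0,0,0,4,-0.1,0,0,5,-0.1,0,0,6,-0.2,-0.1,0,7,-0.2,-0.2,0,8,-0.3,-0.2,0]
}}

```text
clock: 21.2
position: [0.6502, 0.1643, 0.1542]
ee_rot: [0.0, 1.0, -0.023, -0.0]
contact_force: [-0.3, -0.5, -2.7]
width: 0.0351
gripper_force: 60.8
```

>>> {"op": "apply_moves", "data": {
  "steps": [0.5,0,0,0,0.5,0,0,0,0.5,0,-0.5,0,0.5,0,-1,0,0.5,0,-1,0]
}}

```text
clock: 21.62
position: [0.6526, 0.1643, 0.1433]
ee_rot: [0.0, 1.0, -0.023, -0.002]
contact_force: [-0.1, -0.1, -2.6]
width: 0.0354
gripper_force: 60.7
```

>>> {"op": "apply_moves", "data": {
  "steps": [0,0,-0.2,0,0,0,-0.4,0,0,0,-0.4,0]
}}

```text
clock: 21.87
position: [0.6544, 0.1651, 0.1417]
ee_rot: [-0.001, 1.0, -0.023, 0.001]
contact_force: [0.1, 1.7, 1.2]
width: 0.0357
gripper_force: 61.2
```

>>> {"op": "apply_moves", "data": {
  "steps": [0,0,0,0,0,0,0,0,0,0,0,0,0,0,0,0,0,0,0,0,0,0,0,0],
  "jaw": 0
}}

```text
clock: 22.37
position: [0.6543, 0.1642, 0.1407]
ee_rot: [0.0, 1.0, -0.023, -0.0]
contact_force: [0.9, -0.2, 0.2]
width: 0.0851
gripper_force: 0.0
```

>>> {"op": "apply_moves", "data": {
  "steps": [0,0,1.5,0,0,0,4,0,0,0,8,0,0,0,12,0,-3,-1,14,0,-7,-1,14,0,-11,-2,14,0,-14,-4,14,0]
}}

```text
clock: 23.03
position: [0.5114, 0.1255, 0.2813]
ee_rot: [-0.001, 1.0, -0.022, -0.0]
contact_force: [0.3, -0.6, 0.8]
width: 0.0857
gripper_force: 0.0
```

>>> {"op": "apply_moves", "data": {
  "steps": [-1,-4,0,0,-2,-8,0,0,-3,-12,0,0,-4,-16,0,0,-5,-20,0,0,-6,-24,0,0,-7,-28,0,0,-7,-32,0,0]
}}

```text
clock: 23.7
position: [0.442, -0.1971, 0.2814]
ee_rot: [0.0, 1.0, -0.023, -0.0]
contact_force: [0.9, 0.2, 0.5]
width: 0.0854
gripper_force: 0.0
```

>>> {"op": "apply_moves", "data": {
  "steps": [0,-4,0,0,0,-8,0,0,0,-9,0,0,0,-9,0,0,0,-9,0,0]
}}

```text
clock: 24.12
position: [0.444, -0.2852, 0.2804]
ee_rot: [-0.001, 1.0, -0.024, -0.0]
contact_force: [-0.8, 0.7, 0.1]
width: 0.0856
gripper_force: 0.0
```

```bash
python3 - <<'E'
from wr import *
w,W=snap('wrist','w12.png'); p,a=tool(); print(p,a,W['xyz'])
for n,P in (('m',(.4574,-.2985)),('p',(.564,-.3533))):
    print(n,[pix(W,[*P,z]).round(0) for z in (0.01,.175)])
s,S=snap('side','s12.png'); t,T=snap('top','t12.png')
o=np.zeros((600,800,3),np.uint8)
u=pix(W,(.51,-.325,.1)).astype(int); print(u)
o[:384,:512]=w; o[:216,512:]=cv2.resize(s[230:290,250:330],(288,216),interpolation=cv2.INTER_CUBIC); o[216:384,512:]=cv2.resize(s[120:215,200:363],(288,168))
o[384:600,:540]=cv2.resize(t[155:215,255:405][:,:150],(540,216),interpolation=cv2.INTER_CUBIC)
cv2.imwrite('pics/m12.png',o[:,:,::-1])
E
```

```text
[ 0.44409208 -0.28432297  0.28066535] -92.62057444060441 [ 0.50988735 -0.28777461  0.46138761]
m [array([269., 145.]), array([274., 164.])]
p [array([304.,  71.]), array([330.,  47.])]
[291 109]
```

This is my 14th and last picture. It shows both remaining utensils and the rail.

View pics/m12.png

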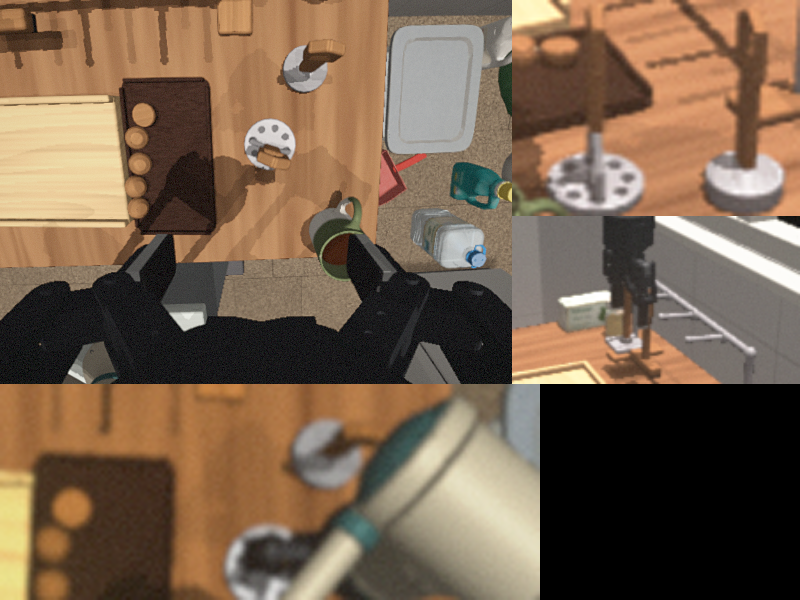

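Shells lie flat in the tray. The masher disc is at (270,145) with its handle top slanting from (257,152) to (291,165). The pounder is at (305,68) with its handle top from (307,47) to (341,44). I'll measure the handle yaws from line segments.

```bash
python3 - <<'E'
from wr import *
W=calibration('wrist'); w=cv2.imread('pics/w12.png'); rgb=w[:,:,::-1].copy()
lsd=cv2.createLineSegmentDetector()
for n,(x0,x1,y0,y1) in dict(masher=(235,310,140,185),pounder=(290,355,25,80)).items():
    L=lsd.detect(cv2.cvtColor(w[y0:y1,x0:x1],cv2.COLOR_BGR2GRAY))[0][:,0]
    for l in L:
        if np.hypot(l[2]-l[0],l[3]-l[1])>10:
            a=onz(W,l[0]+x0,l[1]+y0,.16);b=onz(W,l[2]+x0,l[3]+y0,.16);d=b-a
            print(n,(l+[x0,y0,x0,y0]).round(0),'len mm',(1000*np.hypot(*d[:2])).round(1),'ang',(np.degrees(np.arctan2(d[1],d[0]))%180).round(1))
for n,P,z in (('m',(.4574,-.2985),.01),('p',(.564,-.3533),.03)):
    k,st=plate(rgb,W,P,z,30,hi=40,v=120); e=cv2.minEnclosingCircle(k); f=cv2.fitEllipse(k*1000); print(n,st,e,f)
E
```

```text
masher [250. 163. 267. 170.] len mm 19.7 ang 66.2
masher [270. 145. 281. 146.] len mm 11.6 ang 79.5
masher [292. 158. 295. 141.] len mm 18.6 ang 169.3
masher [275. 169. 275. 179.] len mm 10.9 ang 177.8
masher [268. 166. 257. 161.] len mm 12.5 ang 64.6
masher [289. 160. 279. 158.] len mm 10.9 ang 76.7
masher [276. 181. 263. 183.] len mm 13.5 ang 92.5
masher [281. 153. 264. 148.] len mm 18.3 ang 68.0
masher [273. 158. 259. 151.] len mm 15.9 ang 61.0
masher [267. 152. 277. 155.] len mm 10.8 ang 71.5
masher [298. 153. 308. 152.] len mm 10.5 ang 96.7
pounder [302.  54. 307.  42.] len mm 12.2 ang 154.7
pounder [297.  68. 303.  59.] len mm 10.0 ang 144.2
pounder [315.  71. 304.  72.] len mm 11.0 ang 93.9
pounder [325.  62. 315.  70.] len mm 12.3 ang 125.7
pounder [343.  56. 334.  61.] len mm 9.5 ang 116.7
pounder [309.  51. 343.  53.] len mm 32.9 ang 85.8
pounder [302.  44. 290.  51.] len mm 13.3 ang 116.8
pounder [324.  78. 326.  68.] len mm 9.6 ang 166.8
pounder [296.  26. 296.  44.] len mm 16.7 ang 179.2
m [ 244  119   52   51 1402] ((0.45917341113090515, -0.2974606454372406), 0.03982996195554733) ((461.29608154296875, -297.2164001464844), (74.24596405029297, 75.256103515625), 66.50296020507812)
p [284  45  43  47 964] ((0.5657726526260376, -0.3509306013584137), 0.030937517061829567) ((564.5763549804688, -350.28338623046875), (52.89962387084961, 59.1331672668457), 134.20361328125)
```

>>> {"op": "apply_moves", "data": {
  "steps": [1,-1,0,-7,1.5,-1.3,0,-14,1.5,-1.3,-2,-20,1.5,-1.3,-5,-20,1.5,-1.3,-8,-20,1.5,-1.3,-11,-20,1.5,-1.3,-14,-20,1.5,-1.3,-16,-20]
}}

```text
clock: 24.93
position: [0.4584, -0.2957, 0.1186]
ee_rot: [-0.001, 0.981, -0.195, -0.001]
contact_force: [0.3, -0.7, 0.4]
width: 0.0854
gripper_force: 0.0
```

>>> {"op": "apply_moves", "data": {
  "steps": [0,0,-2,0,0,0,-4,0,0,0,-4.3,0,0,0,-4.3,0,0,0,-4.3,0]
}}

```text
clock: 25.35
position: [0.4601, -0.2982, 0.0788]
ee_rot: [0.0, 0.981, -0.196, 0.001]
contact_force: [-0.2, 1.0, -0.3]
width: 0.0852
gripper_force: 0.0
```

>>> {"op": "apply_moves", "data": {
  "steps": [0,0,0,0,0,0,0,0,0,0,0,0,0,0,0,0,0,0,0,0,0,0,0,0,0,0,0,0,0,0,0,0],
  "jaw": 255,
  "newtons": 60
}}

```text
clock: 26.02
position: [0.4597, -0.2994, 0.0787]
ee_rot: [0.001, 0.981, -0.196, 0.001]
contact_force: [-0.3, -0.9, 5.5]
width: 0.035
gripper_force: 60.4
```

```bash
python3 - <<'E'
from wr import *
s=get_state(); print(tool(),s['width'],s['contact_force'],s['moment'])
E
```

```text
(array([ 0.45965631, -0.29937234,  0.07873389]), np.float64(-112.64208812663804)) 0.03502210872170505 [-0.30726531 -0.91299352  5.5103602 ] [0.04340368 0.11833067 0.02302549]
```

>>> {"op": "apply_moves", "data": {
  "steps": [0,0,3,0,0,1,6.5,3,0.5,4.5,7.7,6,1.5,8.2,7.7,10,2.5,12,7.7,14,4,15.8,7.7,18,6,19,7.7,20.2,8,22.2,7.7,20.2]
}}

```text
clock: 26.68
position: [0.5387, -0.0745, 0.1543]
ee_rot: [-0.0, 1.0, -0.021, -0.001]
contact_force: [1.0, -1.4, -1.7]
width: 0.0348
gripper_force: 61.0
```

>>> {"op": "apply_moves", "data": {
  "steps": [2,1.2,0,0,2.5,1.7,0,0,2.5,1.7,0,0,2.5,1.7,0,0,2.5,1.7,0,0]
}}

```text
clock: 27.1
position: [0.5628, -0.0605, 0.1542]
ee_rot: [0.0, 1.0, -0.022, -0.001]
contact_force: [0.5, -0.5, -2.4]
width: 0.0351
gripper_force: 61.2
```

```bash
cat >> wr.py <<'E'
def stage(K,f):
    w,W=snap('wrist',f); p,a=tool(); s=get_state(); print(p.round(4),a.round(2),s['contact_force'].round(1),s['width'])
    o=peg(w,W,K); print([tuple(map(int,t)) for t in o])
    for r,x,X in o:
        P=onz(W,(x+X)/2,r,.221); print(r,X-x,P[:2].round(4),'lateral cm',((P[1]-p[1]+.042*(P[0]-p[0]))*100).round(2))
    # eye: bright window vs brown handle across image row through it
    return w,W
E
python3 - <<'E'
from wr import *
w,W=stage((.6154,-.0624),'w13.png')
E
```

```text
[ 0.5629 -0.0607  0.1544] -92.52 [-0.6  0.6 -1.5] 0.03507244109783419
[(56, 248, 275), (62, 248, 275), (68, 248, 275), (74, 248, 275), (80, 248, 275), (86, 248, 275), (92, 248, 275), (98, 248, 275), (104, 248, 275), (110, 248, 275), (116, 248, 275), (122, 248, 275), (128, 248, 275), (134, 248, 275), (140, 246, 277), (146, 245, 278), (152, 235, 287), (158, 228, 294), (164, 226, 295), (170, 226, 295)]
56 27 [ 0.6483 -0.0638] lateral cm 0.05
62 27 [ 0.6463 -0.0637] lateral cm 0.05
68 27 [ 0.6442 -0.0636] lateral cm 0.05
74 27 [ 0.6421 -0.0635] lateral cm 0.05
80 27 [ 0.64   -0.0634] lateral cm 0.05
86 27 [ 0.6378 -0.0633] lateral cm 0.05
92 27 [ 0.6357 -0.0632] lateral cm 0.05
98 27 [ 0.6335 -0.0631] lateral cm 0.05
104 27 [ 0.6313 -0.063 ] lateral cm 0.05
110 27 [ 0.6291 -0.0629] lateral cm 0.05
116 27 [ 0.6269 -0.0628] lateral cm 0.05
122 27 [ 0.6246 -0.0627] lateral cm 0.05
128 27 [ 0.6223 -0.0626] lateral cm 0.06
134 27 [ 0.62   -0.0625] lateral cm 0.06
140 31 [ 0.6177 -0.0624] lateral cm 0.06
146 33 [ 0.6154 -0.0623] lateral cm 0.06
152 52 [ 0.613 -0.062] lateral cm 0.08
158 66 [ 0.6106 -0.0619] lateral cm 0.08
164 69 [ 0.6082 -0.0616] lateral cm 0.1
170 69 [ 0.6058 -0.0615] lateral cm 0.1
```

>>> {"op": "apply_moves", "data": {
  "steps": [1,0,0.2,0,2,0,0.2,0,3,-0.1,0.2,0,4,-0.1,0.2,0,5,-0.2,0.1,0,6,-0.2,0.1,0,7,-0.3,0,0,8.2,-0.3,0,0]
}}

```text
clock: 27.82
position: [0.6469, -0.0627, 0.1542]
ee_rot: [0.0, 1.0, -0.021, -0.001]
contact_force: [0.3, -0.6, -2.3]
width: 0.0351
gripper_force: 61.2
```

>>> {"op": "apply_moves", "data": {
  "steps": [0,0,0,0,0,0,0,0,0,0,-0.5,0,0,0,-1,0,0,0,-1,0]
}}

```text
clock: 28.23
position: [0.6446, -0.0624, 0.1433]
ee_rot: [-0.0, 1.0, -0.021, -0.002]
contact_force: [-0.3, 0.2, -2.7]
width: 0.0353
gripper_force: 61.2
```

>>> {"op": "apply_moves", "data": {
  "steps": [0,0,-0.2,0,0,0,-0.4,0,0,0,-0.4,0]
}}

```text
clock: 28.48
position: [0.6464, -0.0633, 0.1416]
ee_rot: [0.001, 1.0, -0.021, 0.001]
contact_force: [-1.4, -1.1, 1.6]
width: 0.0352
gripper_force: 61.6
```

>>> {"op": "apply_moves", "data": {
  "steps": [0,0,0,0,0,0,0,0,0,0,0,0,0,0,0,0,0,0,0,0,0,0,0,0],
  "jaw": 0
}}

```text
clock: 28.98
position: [0.6463, -0.0626, 0.1407]
ee_rot: [-0.0, 1.0, -0.021, 0.0]
contact_force: [-1.0, 0.1, 0.1]
width: 0.0854
gripper_force: 0.0
```

>>> {"op": "apply_moves", "data": {
  "steps": [0,0,1.5,0,0,0,4,0,0,0,8,0,0,0,12,0,-2,-2,14,0,-4,-5.5,14,0,-6,-9,14,0,-8,-12.5,14,0]
}}

```text
clock: 29.65
position: [0.5657, -0.1885, 0.2816]
ee_rot: [0.0, 1.0, -0.02, 0.001]
contact_force: [0.4, -0.6, -0.9]
width: 0.0852
gripper_force: 0.0
```

>>> {"op": "apply_moves", "data": {
  "steps": [-1,-4,0,0,-2,-8,0,0,-3,-12,0,0,-4,-15,0,0,-4,-15,0,0,-4,-15,0,0]
}}

```text
clock: 30.15
position: [0.5255, -0.3393, 0.2802]
ee_rot: [-0.0, 1.0, -0.023, -0.0]
contact_force: [0.3, 0.0, 0.8]
width: 0.0852
gripper_force: 0.0
```

```bash
python3 - <<'E'
from wr import *
rgb,W=snap('wrist','w14.png'); p,a=tool(); print(p,a)
P=(.565,-.351); k,st=plate(rgb,W,P,.03,30,hi=40,v=120); print(st,cv2.minEnclosingCircle(k),cv2.fitEllipse(k*1000))
u=pix(W,[*P,.175]).astype(int); print(u); x0,y0=max(u[0]-45,0),max(u[1]-40,0)
L=cv2.createLineSegmentDetector().detect(cv2.cvtColor(rgb[y0:u[1]+40,x0:u[0]+45],cv2.COLOR_RGB2GRAY))[0][:,0]
for l in L:
    A=onz(W,l[0]+x0,l[1]+y0,.16);B=onz(W,l[2]+x0,l[3]+y0,.16);d=B-A
    if np.hypot(*d[:2])>.01: print((l+[x0,y0,x0,y0]).round(0),(1000*np.hypot(*d[:2])).round(1),(np.degrees(np.arctan2(d[1],d[0]))%180).round(1))
E
```

```text
[ 0.52604026 -0.33782525  0.28046   ] -92.51473018806995
[249 106  42  25 695] ((0.568311333656311, -0.35348501801490784), 0.030572107061743736) ((578.552001953125, -353.82464599609375), (34.66492462158203, 64.05056762695312), 177.57069396972656)
[271 138]
[263. 124. 278. 125.] 15.5 82.8
[277. 126. 293. 130.] 17.5 71.9
[282. 143. 244. 139.] 38.9 81.3
[265. 105. 253. 114.] 14.9 121.8
[278. 128. 264. 127.] 14.1 81.4
[244. 165. 262. 165.] 18.5 85.0
[256. 144. 268. 149.] 12.8 65.4
[253. 112. 249. 126.] 14.2 158.5
[229. 155. 242. 165.] 17.5 50.0
[283. 109. 265. 106.] 18.0 77.0
[265. 167. 275. 165.] 10.9 97.2
[288. 131. 278. 132.] 10.2 90.0
[266. 148. 280. 147.] 15.5 92.3
[269. 132. 258. 129.] 11.6 76.2
[290. 127. 287. 115.] 12.7 14.9
[287. 115. 278. 109.] 10.1 52.6
[246. 123. 250. 114.] 10.7 154.5
[288. 161. 301. 152.] 16.9 120.6
[313. 111. 313. 127.] 16.2 179.7
```

>>> {"op": "apply_moves", "data": {
  "steps": [2,-0.7,0,-3,4.1,-1.4,0,-5.5,4.1,-1.4,-2,-5.5,4.1,-1.4,-5,-5.5,4.1,-1.4,-8,-5.5,4.1,-1.4,-11,-5.5,4.1,-1.4,-14,-5.5,4.1,-1.4,-16,-5.5]
}}

```text
clock: 30.87
position: [0.5668, -0.3484, 0.1179]
ee_rot: [-0.001, 0.998, -0.068, -0.001]
contact_force: [-0.5, -0.3, -1.4]
width: 0.0854
gripper_force: 0.0
```

>>> {"op": "apply_moves", "data": {
  "steps": [0,0,-2,0,0,0,-4,0,0,0,-4.2,0,0,0,-4.2,0,0,0,-4.2,0]
}}

```text
clock: 31.28
position: [0.5683, -0.3511, 0.0799]
ee_rot: [0.0, 0.998, -0.069, 0.001]
contact_force: [-0.6, 0.1, 1.2]
width: 0.0854
gripper_force: 0.0
```

>>> {"op": "apply_moves", "data": {
  "steps": [0,0,0,0,0,0,0,0,0,0,0,0,0,0,0,0,0,0,0,0,0,0,0,0,0,0,0,0,0,0,0,0],
  "jaw": 255,
  "newtons": 60
}}

```text
clock: 31.95
position: [0.5678, -0.3527, 0.0798]
ee_rot: [0.001, 0.998, -0.069, 0.001]
contact_force: [0.0, -1.6, 6.1]
width: 0.0351
gripper_force: 60.6
```

```bash
python3 - <<'E'
from wr import *
s=get_state(); print(tool(),s['width'],s['contact_force'],s['moment'])
E
```

```text
(array([ 0.56778265, -0.35269685,  0.07980785]), np.float64(-97.94293681670095)) 0.03511555812690899 [ 9.41551261e-04 -1.58922711e+00  6.07232406e+00] [-0.34621041  0.0752689   0.00797312]
```

>>> {"op": "apply_moves", "data": {
  "steps": [0,0,3,0,0,0,6,0,-0.6,1,7.7,2,-0.6,5,7.7,4,-0.6,9,7.7,5.5,-0.6,13,7.7,5.5,-0.6,16,7.7,5.5,-0.6,17.7,7.7,5.5]
}}

```text
clock: 32.62
position: [0.5592, -0.1694, 0.1543]
ee_rot: [-0.002, 1.0, -0.02, -0.002]
contact_force: [-0.4, -0.3, -1.9]
width: 0.0353
gripper_force: 61.2
```

>>> {"op": "apply_moves", "data": {
  "steps": [0,0,0,0,0,0,0,0,0,0,0,0,0,0,0,0]
}}

```text
clock: 32.95
position: [0.5611, -0.1756, 0.1552]
ee_rot: [0.0, 1.0, -0.022, -0.0]
contact_force: [0.6, -0.2, -3.0]
width: 0.0351
gripper_force: 61.2
```

```bash
python3 - <<'E' | grep -v '^[0-9]*[0-46-9] '
from wr import *
w,W=stage((.6104,-.178),'w15.png')
E
```

```text
[ 0.5611 -0.1757  0.1553] -92.51 [ 0.1 -0.5 -2.2] 0.035275620463921374
[(63, 248, 275), (69, 248, 275), (75, 248, 275), (81, 248, 275), (87, 248, 274), (93, 248, 275), (99, 248, 275), (105, 248, 274), (111, 248, 274), (117, 248, 274), (123, 248, 274), (129, 248, 274), (135, 248, 274), (141, 248, 274), (147, 246, 276), (153, 245, 277), (159, 245, 280), (165, 237, 288), (171, 232, 293), (177, 230, 296)]
75 27 [ 0.64   -0.1786] lateral cm 0.05
105 26 [ 0.6291 -0.1779] lateral cm 0.07
135 26 [ 0.6178 -0.1774] lateral cm 0.07
165 51 [ 0.6058 -0.1775] lateral cm 0.01
```

>>> {"op": "apply_moves", "data": {
  "steps": [1,0,0.2,0,2,0,0.2,0,3,-0.1,0.2,0,4,-0.1,0.2,0,5,-0.2,0.1,0,6,-0.2,0.1,0,7,-0.3,0,0,8,-0.3,0,0]
}}

```text
clock: 33.67
position: [0.6423, -0.1777, 0.1553]
ee_rot: [0.0, 1.0, -0.021, -0.0]
contact_force: [-0.0, -0.4, -2.6]
width: 0.0354
gripper_force: 61.3
```

>>> {"op": "apply_moves", "data": {
  "steps": [0,0,0,0,0,0,0,0,0,0,-0.5,0,0,0,-1,0,0,0,-1.1,0]
}}

```text
clock: 34.08
position: [0.6399, -0.1773, 0.1435]
ee_rot: [-0.0, 1.0, -0.021, -0.001]
contact_force: [-0.1, 0.4, -3.1]
width: 0.0352
gripper_force: 61.3
```

>>> {"op": "apply_moves", "data": {
  "steps": [0,0,-0.2,0,0,0,-0.3,0,0,0,-0.4,0]
}}

```text
clock: 34.33
position: [0.6414, -0.1785, 0.1422]
ee_rot: [0.001, 1.0, -0.021, 0.001]
contact_force: [-2.3, -1.2, 7.1]
width: 0.0352
gripper_force: 62.0
```

>>> {"op": "apply_moves", "data": {
  "steps": [0,0,0,0,0,0,0,0,0,0,0,0,0,0,0,0,0,0,0,0,0,0,0,0],
  "jaw": 0
}}

```text
clock: 34.83
position: [0.6413, -0.1775, 0.1407]
ee_rot: [-0.0, 1.0, -0.021, -0.0]
contact_force: [-0.1, -0.3, -0.4]
width: 0.0854
gripper_force: 0.0
```

>>> {"op": "apply_moves", "data": {
  "steps": [0,0,1.5,0,0,0,4,0,0,0,8,0,0,0,12,0,-4,0.5,14,0,-8,1,14,0,-12,2,14,0,-16,4,14,0]
}}

```text
clock: 35.5
position: [0.4834, -0.1403, 0.281]
ee_rot: [0.001, 1.0, -0.022, 0.0]
contact_force: [-0.0, -0.1, -0.2]
width: 0.0851
gripper_force: 0.0
```

>>> {"op": "apply_moves", "data": {
  "steps": [-3,2,0,0,-6,4,0,0,-9,6,0,0,-11,8,0,0,-12,11,0,0,-12,11,0,0]
}}

```text
clock: 36.0
position: [0.3619, -0.0253, 0.2813]
ee_rot: [-0.002, 1.0, -0.02, 0.0]
contact_force: [-0.2, -0.9, -0.5]
width: 0.0854
gripper_force: 0.0
```

```bash
python3 - <<'E'
from wr import *
p,a=tool(); st=get_state(); print(p,a,st['width'],st['contact_force'])
w,W=snap('wrist','w16.png'); s,S=snap('side','s16.png'); t,T=snap('top','t16.png')
# handle top / steel head of each hung utensil vs expected, in every view
X=np.array([.99912,-.0419,0])
for n,K,h in (('press',(.6254,.1676),'g'),('scraper',(.6202,.0524),'b'),('masher',(.6154,-.0623),'g'),('pounder',(.611,-.1773),'g')):
    e=np.array([*K,.202])+X*.033
    for nm,c,im in(('S',S,s),('W',W,w),('T',T,t)):
        f=lambda P:im[tuple(np.clip(pix(c,P).round().astype(int)[::-1],0,[383,511]))].tolist()
        print(n,nm,'top',pix(c,e+[0,0,.033]).round(0),f(e+[0,0,.033]),'neck',f(e-[0,0,.05]),'head',pix(c,e-[0,0,.135]).round(0),f(e-[0,0,.135]))
# shells in tray, seen from top
h=cv2.cvtColor(t,cv2.COLOR_RGB2HSV)[165:255,258:308]; m=cv2.inRange(h,(5,80,95),(17,255,255)); n,l,q,ce=cv2.connectedComponentsWithStats(m); print([(q[i,4],(ce[i]+[258,165]).round(0).tolist()) for i in range(1,n) if q[i,4]>25])
E
```

```text
[ 0.3619243  -0.0253169   0.28133095] -92.24784147714153 0.08544105845501104 [-0.23568173 -0.92584533 -0.4813429 ]
press S top [266. 152.] [228, 159, 112] neck [93, 69, 53] head [266. 192.] [192, 182, 181]
press W top [ -27. -200.] [135, 92, 62] neck [146, 104, 72] head [ 91. -78.] [142, 98, 65]
press T top [184. 133.] [185, 135, 94] neck [79, 63, 49] head [191. 144.] [71, 55, 41]
scraper S top [278. 161.] [139, 114, 101] neck [115, 102, 93] head [278. 204.] [195, 136, 91]
scraper W top [ 127. -229.] [153, 107, 73] neck [148, 104, 70] head [187. -81.] [146, 100, 66]
scraper T top [223. 135.] [160, 142, 132] neck [108, 95, 92] head [226. 146.] [76, 62, 50]
masher S top [293. 172.] [213, 151, 110] neck [95, 69, 50] head [292. 217.] [142, 133, 131]
masher W top [ 303. -236.] [158, 111, 74] neck [141, 97, 65] head [285. -82.] [147, 103, 68]
masher T top [262. 136.] [167, 124, 92] neck [174, 172, 170] head [261. 147.] [157, 153, 151]
pounder S top [309. 184.] [162, 117, 89] neck [91, 65, 46] head [307. 231.] [232, 226, 227]
pounder W top [ 473. -219.] [130, 91, 60] neck [146, 103, 71] head [382. -80.] [149, 102, 68]
pounder T top [302. 138.] [188, 135, 89] neck [100, 94, 86] head [296. 149.] [67, 46, 27]
[(np.int32(1119), [292.0, 197.0]), (np.int32(196), [272.0, 193.0]), (np.int32(88), [269.0, 212.0])]
```

```bash
python3 - <<'E'
from wr import *
T,S=calibration('top'),calibration('side')
t,s=[cv2.imread(f'pics/{n}16.png') for n in 'ts']
for n,im,(x0,x1,y0,y1) in (('top',t,(170,320,112,155)),('side',s,(255,325,145,245))):
    h=cv2.cvtColor(im,cv2.COLOR_BGR2HSV)[y0:y1,x0:x1]; print(n)
    for r in range(0,y1-y0,4 if n=='side' else 2):
        print(y0+r,''.join('#' if (q[1]>110 and q[2]<150) else 'o' if q[1]>110 else '.' if q[2]>130 else ':' for q in h[r].astype(int)))
E
```

```text
top
112 oooooooooooooooooooooo#o##ooooooooooooooooooooooooooooooooooooooooooo##ooooooooooooooooooooooooooooooooooooooooooooooooooo#ooooooooooooooooooooooooooo
114 oooooooooooooooooooooo###ooooooooooooooooooooooooooooooooooooooooooooooooooooooooooooooooooo#ooooooooooooooooooooooooooooooooooooooooooooooooooooooooo
116 .......................#...ooooooooo#ooooooooooooooooooooooooooooooo#ooooooooooooooooooooooooooooooooooooooooooooooooooooo#ooooooooooooooooooooooooooo
118 ..............................................................oooooooooooooooooooooooooooooo#ooooooooooooooooooooooooooooooooooooooooooooooooooooooooo
120 ...................................................................................................o..oooooooooooooooooooo#ooooooooooooooooooooooooooo
122 ooooooooo##.......::..........................................................................................................................oooooooo
124 ooooooooo##oo.....##oo####oooooooooooooooooooooooo#::....:.oooo.......................................................................................
126 ooooooo
[... 3493 characters left out ...]
oooo#####::::::::::::::::
209 #####################:#######oo::oooo....ooooooooo##:###o.::::::::::::
213 oooooooooooo###ooooooooo:......::...::.......oooo######ooooooo.:::::::
217 .ooooooooooo#######ooooo...................:....o######oooooooooooo.::
221 o...oooooooooooo#######oooo.:::::.........::.oooo#####oooooooooooooooo
225 .o#o....ooooooooooo########oooooooo####ooo......:::##:.....ooooooooooo
229 .....o#o...ooooooooooooo#################:....................oooooooo
233 ........o.#ooooooooooo###################::::::::::...::::::.ooooooooo
237 oooooo.o.o.ooooooooooooooo###############ooooo#::::::...oooooooooooooo
241 o###ooooooooo#########ooooooooooooooooooooooooooooo###oooooooooooooooo
```

```bash
python3 -c "
from rig import *
print(get_state()['qd'].round(3)); print(sign_off())"
```

```text
[-0.021  0.023 -0.011 -0.001 -0.001  0.002]
the job is handed in; nothing more can be done
None
```

The job is handed in: all five shells were swept into the tray, and the press, scraper, masher and pounder hang on pegs 1 to 4 in my last camera check (no verdict came back; two or more shells were hidden behind the arm by then, last seen in the tray).

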